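# Hang the ladle low from the utensil rail with a drop hanger

## Robot

A 6-joint arm with a two-finger parallel gripper is mounted at the origin on the work surface. World frame = base frame: x ahead of the robot, y to its left, z up, the work surface at z = 0. Lengths are in mm, angles in rad, forces in N, time in s.
With the tool pointing down it reaches from about 375 to 975 mm from the base axis. Payload 3.8 kg.
Tool frame: the origin (TCP) lies where the fingers leave the gripper's body, on its centre line; the fingertips stand 64 mm ahead of it and the grasp point (between the pads) lies 45 mm ahead of it (arm.nose_length is the distance from the TCP to the fingertips, in mm); z points along the fingers, x is the direction in which the jaws open and shut, and the axes are right-handed (so a half turn about z gives the same grasp; the last joint's range is limited). The gripper opens to 88 mm and grips with 3 to 60 N. Pads are 18 mm wide; open, the fingers measure 123 mm over their backs; the gripper's body (75 mm by 187 mm) begins 45 mm behind the grasp point.
Start: joints at [1.164, 0.264, 1.604, -0, 1.274, -0.037], TCP at [243.962, 629.366, 302.706] pointing down, gripper open.
Joint ranges: [-2.63, 2.63], [-0.94, 2.18], [0.31, 2.57], [-1.31, 4.45], [0, 2.66], [-2.55, 2.55]. Speed limits (rad/s): [2.57, 2.57, 3.14, 3.14, 3.14, 3.14].

## Interface

Orientations are given as a unit quaternion [w, x, y, z].
In Python, from rig import sensors, eyes, order, finder, arm gives the robot as it stands.
- The arm moves only by the tool step_arm, never from a script. Its argument "increments" is a list of rows, each a list of 2 entries, a list of its own where there are three numbers: the shift along the tool's x, y, z in mm, then the turn, a rotation vector about the tool's x, y, z in rad. In form: [[[dx, dy, dz], [rx, ry, rz]], ...]. A call has 1 to 10 rows; each row shifts and turns the pose as measured when the row begins, along the tool's axes as they then stand; what a row does not reach is not made up. A row lasts 1/12 s, in which the tool goes at most 41.7 mm and 7.16 degrees, less where a joint would pass 70% of its speed; a pose out of reach is approached as far as the arm can. A call is refused whole if a number of a shift passes 41.7 or a number of a turn 0.125, either way. A call with a gripper value outside its range is refused whole. "fingers" is the opening, from -1 (shut) to 1 (fully open), set as the call begins (left out, the last holds). The fingers move at their own pace and stop on an object; the grip force is fixed at half the most. Time passes only in rows, so rows that do not move let the fingers close. It gives the time, the measured TCP pose, the force and the opening at its end, in the units of the state.
- sensors.read_state(): the state, without advancing time (a new reading comes with each control period).
- eyes.get_image(name): name is "side" or "top"; returns the picture (384x512x3 uint8, blue, green, red); there is no depth.
- eyes.camera_info(name): a dict with "mtx" (3x3 intrinsics, pixels), "R" (3x3) and "t" (3): a world point X has camera coordinates R X + t. Camera axes: x right, y down, z forward; pixel columns grow to the right and rows downward; lengths in mm; the calibration is good to about 2 mm. A picture is of the moment at which its call begins. camera_info takes no time and is no camera call.
- order.close_job(): hands the job in, once; it reports no verdict.
Trained networks look in the newest picture that a camera, given by its name, has taken for a name from the list of things; names that differ only in an ending like _2 or _b are one class to them, and where a whole thing is asked for, a point or a joint stands for the part that bears it (a point fixed in the world has none). Each returns a list of dicts, best first, with "score" (0 to 1); they miss things now and then, are a little off and sometimes report something else, mostly with a low value. They report only what shows in the picture. A call takes as long as a camera call. They do not tell look-alikes from the thing itself.
- finder.spot_in(camera, label): "xyz" ([x, y, z] in mm, in world coordinates, good to about 4 mm: the middle of the surface that is visible of it).
- finder.cut_out(camera, label): "mask" (384x512 bool, what is visible of it).
The state is a dict: "t": time; "joint_positions": joint angles; "joint_vel": joint speeds; "joint_torque": joint torques, N m; "position": TCP position; "eef_rot": TCP orientation; "ft_force": force on the tool from outside, world axes, zero at the start; "ft_torque": the same for the moment, N m; "width": finger opening in mm.
Only numpy, scipy, OpenCV 4.12 (cv2) and the standard library are available. Lean on these libraries where they do the work, as an engineer would, in place of code of your own. Each camera call takes 0.05 s, during which the arm holds its last target. There are 200 camera calls.

## Task

Take the steel drop hanger off the little draining stand and hook it onto the overshelf's utensil rail, between the two collars in the middle of the rail, and let go of it. Then hang the ladle by its hooked handle from the hanger's lower loop, so that ladle and hanger hang as a chain at rest. Do not push the bowl, the jar or the pot about.

Things in the scene. Friction and masses are not known exactly. Their poses are not given: they have to be found in the camera images.
- hanger: Drop hanger of bent 6 mm dark steel wire, 0.12 kg, 151 mm tall, starting hooked on the draining stand's bar. Axes: z up along it, x from its shank to its hook tip (away from the robot at yaw 0), y across. Origin: where the axis of a 14 mm bar lies when it hangs on one. A hook on top, a grip block on the shank, a closed loop below. Swings freely on a bar, hanging within 0.15 rad of upright.
- hanger_tip (a point): Open end of the hanger's hook, 15, 0, -20 mm from its origin (wire reaches to z = -23: raise the hanger over 30 mm to clear a 14 mm bar). The hook is two parallel wires at y = -12 and +12 in the xz plane, a half round of 15 mm centreline radius, outer top at z = +13, shank at x = -15.
- hanger_grip (a point): Middle of the hanger's steel grip block, at -15, 0, -42 mm in the hanger's frame: 12 mm thick in x, 30 mm wide in y, 44 mm tall. Hanger axes.
- loop_bar (a point): Middle of the axis of the straight 6 mm bottom bar (along y) of the hanger's closed loop, at 4, 0, -135 mm in the hanger's frame, hanger axes. The upright loop is 58 mm wide inside and open 54 mm high above the bar (hanger z -132 to -78); its legs stand at y = -32 and +32.
- ladle: Flat-bottomed steel ladle, 0.16 kg, 174 mm tall, standing on its bowl in the tray; easily knocked over. Axes: z up along the handle, x from the handle to the bowl and hook tip, y across. Origin: where the axis of a 6 mm bar lies when it hangs on one. Bowl 68 mm across at its rim (z = -127), centred at x = +23, underside at z = -165. Hanging, it leans up to 0.25 rad.
- ladle_tip (a point): Open end of the ladle's hook, at 11, 0, -12 mm in the ladle's frame (wire reaches to z = -15: raise the ladle over 18 mm to clear a 6 mm bar). The hook is two parallel 6 mm wires at y = -9 and +9, a half round of 11 mm centreline radius, outer top at z = +9, shank at x = -11.
- ladle_grip (a point): Middle of the ladle's black handle, at -11, 0, -66 mm in the ladle's frame: 12 mm thick in x, 26 mm wide in y, 96 mm tall. Ladle axes.
- rail_mid (a point): Middle of the axis of the fixed utensil rail, 14 mm thick, 335 mm above the table, along y; x level, away from the robot's side; z up. Collars (26 mm) at y = -60 and +60 mm; fixed utensils at y = -135, +135; posts at y = -200, +200. Above, a wire shelf from x = -10 to +68, underside 90 mm over the axis, bars an upright tool; the robot's side and below are open.
- stand: Fixed draining stand; origin on the table under its bar. The bar is 14 mm thick, 210 mm long along y, axis 175 mm above the table, on posts at y = -100 and +100 mm. A white drip plate lies under it; a wire runs 45 mm behind it (+x), 30 mm above the table.
- tray: Fixed low aluminium tray, 140 x 160 mm, walls 18 mm high, floor 4 mm above the table; origin at the middle of its underside.
- overshelf: The fixed overshelf frame that carries the rail; origin on the table under the rail's middle, axes as point rail_mid.
- bowl: Bystander: loose green plastic bowl, 124 mm across, 62 mm high, origin at its underside.
- jar: Bystander: loose glass jar, 72 mm across, 110 mm high, origin at its underside.
- pot: Bystander: loose steel pot, 100 mm across, 90 mm high, origin at its underside.
Not all that is in view belongs to the job. Leave any red or yellow look-alike of the stand alone. There is more than one size of the hanger; the job needs the larger.

How it is judged (in metres and radians):
On the way, in this order (a step that is already met when the one before it is completed fails the run):
1. the hanger hangs by its hook on the utensil rail between the collars, let go (distance between hanger and rail_mid below 0.055 m and x of hanger in the frame of rail_mid between -0.012 and 0.012 m and z of hanger in the frame of rail_mid between -0.008 and 0.008 m and angle between hanger's own z axis and vertical below 0.35 rad and contact force between hanger and overshelf above 0.3 N and contact force between the fingers and hanger below 0.1 N), for 0.3 s.
2. the ladle hangs by its hook from the hanger's lower loop, let go (x of ladle in the frame of loop_bar between -0.012 and 0.012 m and distance between ladle and loop_bar below 0.028 m and z of ladle in the frame of loop_bar between -0.008 and 0.012 m and angle between ladle's own z axis and vertical below 0.4 rad and contact force between ladle and hanger above 0.4 N and contact force between the fingers and ladle below 0.1 N), for 0.2 s.
At the end, for the whole second after the job is handed in: Hanger on the rail between the collars (origin within 12 mm in x, 8 mm in z of the rail axis, 55 mm of its middle; lean < 20 deg); ladle hooked on the loop bar (12 mm in x, -8 to 12 mm in z, 28 mm of its middle; lean < 23 deg); both let go, under 30 mm/s; bystanders moved < 40 mm (all of step 1 and all of step 2 and linear speed of each of hanger, ladle below 0.03 m/s); the robot touches nothing.
It fails at once if the bowl is pushed more than 40 mm (distance of bowl from where it was at the start of the episode above 0.04 m).
It fails at once if the jar is pushed more than 40 mm (distance of jar from where it was at the start of the episode above 0.04 m).
It fails at once if the pot is pushed more than 40 mm (distance of pot from where it was at the start of the episode above 0.04 m).
It also fails if it takes over 72 s, if anything falls off the work surface, if the arm or the gripper's body presses on something with over 40 N, if the wrist force passes 120 N, or if a joint passes its speed limit or range.

## Working session

There is one attempt and no reset: what is moved stays moved. The work goes in short steps, Python scripts to look and compute and a tool call to move; the robot and the scene stay as the last step left them, time stands still between calls to the robot, and variables do not carry over. Pictures are saved under pics/ and viewed, about 8 in all and at most 12, crops included, and the job is handed in when it is done.

Besides the shell and the picture viewer there is one more tool, called by a JSON object that holds its "api" and its "payload", one argument or row to a line. step_arm: Moves the arm, as the interface text tells. Its arguments: {"type":"object","properties":{"increments":{"type":"array","items":{"type":"array"}},"fingers":{"type":"number"}},"required":["increments"]}

```bash
ls; mkdir -p pics
python3 - <<'E'
from rig import sensors, eyes, order, finder, arm
import cv2,numpy as np
s=sensors.read_state();print(s['t'],s['position'],s['eef_rot'],s['width'],arm.nose_length)
for n in('side','top'):
    im=eyes.get_image(n);cv2.imwrite(f'pics/{n}0.png',im)
    c=eyes.camera_info(n);print(n,np.round(c['mtx'],1).tolist(),np.round(c['R'],3).tolist(),np.round(c['t'],1).tolist(), 'pos',-np.array(c['R']).T@np.array(c['t']))
    for l in('hanger','hanger_grip','hanger_tip','loop_bar','ladle','ladle_grip','ladle_tip','rail_mid','stand','tray','bowl','jar','pot'):
        try:print(l,[(np.round(d['xyz']).tolist(),round(d['score'],2)) for d in finder.spot_in(n,l)][:4])
        except Exception as e:print(l,e)
E
```

```text
pics
0.0 [243.75059963 628.85892283 301.41089845] [ 5.71084349e-04  8.25054614e-01  5.65051973e-01 -9.09022010e-04] 88.03433900793173 64.0
side [[378.9, 0.0, 256.2], [0.0, 378.9, 188.5], [0.0, 0.0, 1.0]] [[0.735, -0.678, -0.006], [-0.426, -0.455, -0.783], [0.528, 0.578, -0.623]] [-266.4, 441.4, 820.7] pos [ -49.51611869 -454.1779213   854.7683922 ]
hanger [([480.0, 301.0, 127.0], 0.75), ([434.0, -353.0, 61.0], 0.27)]
hanger_grip [([480.0, 305.0, 131.0], 0.76), ([537.0, 540.0, 18.0], 0.63)]
hanger_tip [([480.0, 301.0, 132.0], 0.62)]
loop_bar [([477.0, 307.0, 135.0], 0.48), ([535.0, 539.0, 19.0], 0.4)]
ladle [([432.0, -350.0, 62.0], 0.98), ([781.0, 86.0, 61.0], 0.69)]
ladle_grip [([433.0, -351.0, 63.0], 0.85), ([480.0, 308.0, 136.0], 0.55)]
ladle_tip [([689.0, -67.0, 336.0], 0.74), ([429.0, -355.0, 61.0], 0.64)]
rail_mid [([686.0, -72.0, 337.0], 0.86), ([485.0, 291.0, 6.0], 0.47)]
stand [([709.0, 393.0, 8.0], 0.96), ([487.0, 292.0, 9.0], 0.66), ([175.0, 318.0, 8.0], 0.55)]
tray [([463.0, -320.0, 4.0], 0.76), ([478.0, 302.0, 129.0], 0.55)]
bowl [([446.0, 58.0, 33.0], 0.64)]
jar []
pot [
[... 369 characters left out ...]
r_grip [([484.0, 316.0, 156.0], 0.61), ([538.0, 539.0, 22.0], 0.45)]
hanger_tip [([543.0, 539.0, 25.0], 0.61), ([480.0, 310.0, 152.0], 0.43)]
loop_bar [([539.0, 539.0, 15.0], 0.55), ([482.0, 314.0, 153.0], 0.52), ([457.0, -347.0, 36.0], 0.24)]
ladle [([454.0, -346.0, 34.0], 0.6)]
ladle_grip []
ladle_tip [([461.0, -345.0, 34.0], 0.64)]
rail_mid [([688.0, 6.0, 348.0], 0.93)]
stand [([182.0, 315.0, 4.0], 0.89), ([483.0, 298.0, 6.0], 0.86), ([710.0, 390.0, 8.0], 0.77)]
tray [([462.0, -324.0, 4.0], 0.86), ([689.0, 10.0, 347.0], 0.37)]
bowl [([437.0, 37.0, 23.0], 0.68)]
jar [([759.0, -122.0, 98.0], 0.79), ([435.0, 39.0, 25.0], 0.43)]
pot [([817.0, 96.0, 49.0], 0.79), ([481.0, 312.0, 154.0], 0.46)]
```

View pics/side0.png

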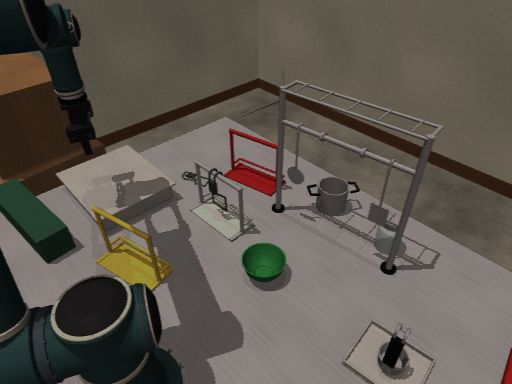

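View pics/top0.png

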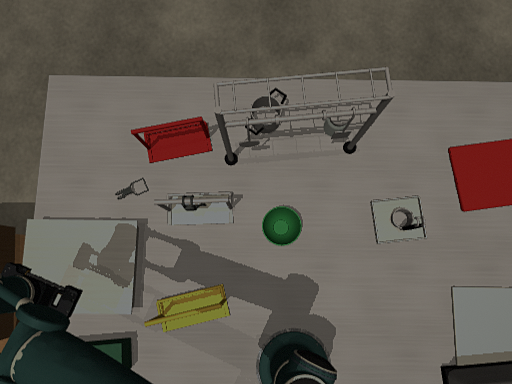

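Side view: the grey stand's bar runs (196,163) to (243,190), with a dark hanger on it at about (215,185). The things that could be mistaken for it are the red stand (255,160), the yellow stand (133,250) and a small hanger lying on the table (side 190,175; top 130,188). I choose the hanger on the grey stand (top 190,202). The ladle stands in the tray at side (397,350), top (404,218). Next is one close crop of each.

Run:
```python
import cv2,numpy as np
s=cv2.imread('pics/side0.png');t=cv2.imread('pics/top0.png')
def c(im,x,y,w,h):return cv2.resize(im[y:y+h,x:x+w],(400,300),interpolation=cv2.INTER_CUBIC)
m=np.vstack([np.hstack([c(s,175,150,80,60),c(t,150,175,100,75)]),np.hstack([c(s,350,310,96,72),c(t,365,185,80,60)])])
cv2.imwrite('pics/crop1.png',cv2.convertScaleAbs(m,alpha=1.5,beta=20))
```

```text
(no output)
```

View pics/crop1.png

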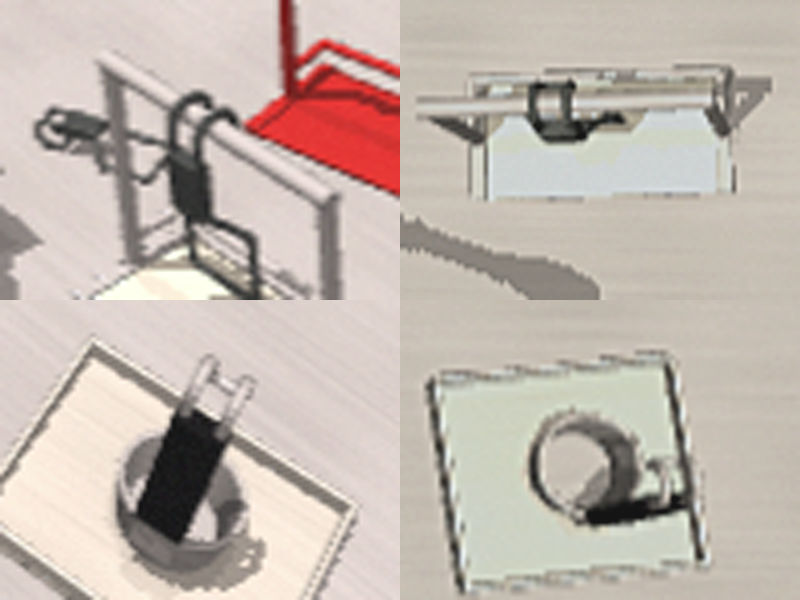

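View pics/crop2.png

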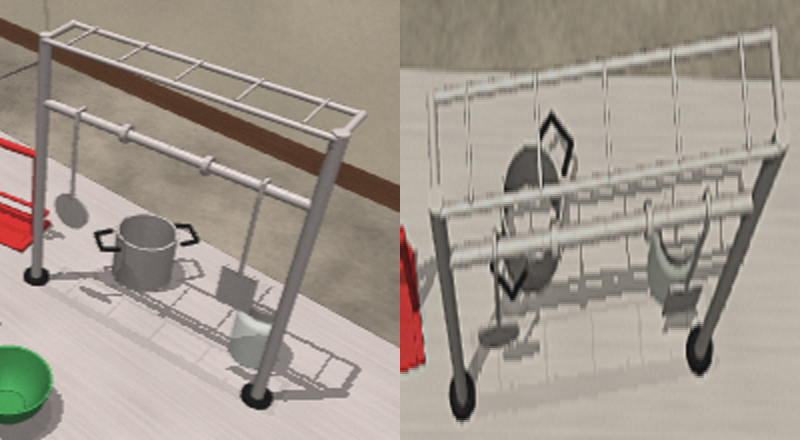

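```bash
cat > h.py <<'E'
import numpy as np,cv2
from scipy.optimize import least_squares
from rig import sensors, eyes, order, finder, arm
C={n:eyes.camera_info(n) for n in('side','top')}
def proj(n,X):
    c=C[n];p=(np.atleast_2d(X)@np.array(c['R']).T+np.array(c['t']))@np.array(c['mtx']).T
    return p[:,:2]/p[:,2:]
def onz(n,uv,z):
    c=C[n];R=np.array(c['R']);o=-R.T@np.array(c['t']);d=R.T@np.linalg.inv(c['mtx'])@np.array([*uv,1]);return o+d*(z-o[2])/d[2]
def tri(s,t):
    f=lambda X:np.r_[proj('side',X)[0]-s,proj('top',X)[0]-t]
    r=least_squares(f,[500,0,100]);return r.x,np.abs(r.fun).max()
def Rz(a):return np.array([[np.cos(a),-np.sin(a),0],[np.sin(a),np.cos(a),0],[0,0,1]])
def fit(obs,x0):
    "obs: (cam, local pt, uv); pose x,y,z,yaw"
    f=lambda q:np.concatenate([proj(n,q[:3]+Rz(q[3])@np.array(p,float))[0]-uv for n,p,uv in obs])
    return least_squares(f,x0,loss='soft_l1',x_scale=[10,10,10,.1])
E
python3 - <<'E'
from h import *
P=lambda *a:print(*[np.round(x,3).tolist() if not isinstance(x,str) else x for x in a])
P('rail ends side z335',onz('side',(283.5,121.5),335),onz('side',(415,172.5),335))
P('rail ends top z335',onz('top',(226,124.3),335),onz('top',(375,111.3),335))
P('collars side',onz('side',(322.5,136),335),onz('side',(363.5,152),335))
P('feet side',onz('side',(278,207.5),4),onz('side',(388.5,268.5),4),'top',onz('top',(230.5,159),4),onz('top',(349.5,147.5),4))
P('tri ends',*tri((283.5,121.5),(226,124.3)),*tri((415,172.5),(375,111.3)))
r=fit([('side',(0,200,0),(283.5,121.5)),('side',(0,-200,0),(415,172.5)),('top',(0,200,0),(226,124.3)),('top',(0,-200,0),(375,111.3)),
('side',(0,60,0),(322.5,136)),('side',(0,-60,0),(363.5,152)),('side',(0,200,-331),(278,207.5)),('side',(0,-200,-331),(388.5,268.5)),('top',(0,200,-331),(230.5,159)),('top',(0,-200,-331),(349.5,147.5))],[688,0,335,0]);P('RAIL',r.x,r.fun)
P('bar tri',*tri((196,162),(154.5,201.8)),*tri((241.4,189),(231,199.3)))
r=fit([('side',(0,105,175),(196,162)),('side',(0,-105,175),(241.4,189)),('top',(0,105,175),(154.5,201.8)),('top',(0,-105,175),(231,199.3))],[483,300,0,0]);P('STAND',r.x,r.fun)
r=fit([('side',(0,12,12),(213,169.4)),('side',(0,-12,12),(219.4,172.6)),('side',(-21,0,-42),(212.6,187)),('top',(0,12,12),(185,197)),('top',(0,-12,12),(192.5,197)),('top',(-18,0,-30),(190.5,207))],[480,308,175,0]);P('HANGER',r.x,r.fun)
o=[('side',(-17,13,-18),(392,336.4)),('side',(-17,-13,-18),(404,342.4)),('side',(-17,13,-114),(383.1,360.9)),('side',(-17,-13,-114),(393.2,367.6)),('side',(0,9,8),(400.4,323.2)),('side',(0,-9,8),(408.8,329.2)),('top',(23,0,-127),(402,218))]
r=fit(o,[450,-350,169,0]);P('LADLE',r.x,r.fun)
E
```

```text
rail ends side z335 [654.009, 199.216, 335.0] [700.064, -179.578, 335.0]
rail ends top z335 [658.69, 195.988, 335.0] [698.954, -181.684, 335.0]
collars side [672.178, 72.512, 335.0] [686.184, -47.454, 335.0]
feet side [655.502, 208.689, 4.0] [698.612, -190.247, 4.0] top [655.736, 207.68, 4.0] [701.326, -190.883, 4.0]
tri ends [656.595, 197.51, 335.348] 1.075 [697.863, -180.728, 336.851] 0.172
RAIL [678.811, 10.82, 334.286, 0.107] [-1.801, -1.473, 3.315, 1.816, -5.417, 0.477, 2.398, -0.303, 0.624, 0.489, 0.189, 0.608, 0.197, -0.246, -0.439, -0.572, -0.571, -0.461, -0.885, 0.389]
bar tri [481.99, 408.507, 172.388] 0.37 [488.035, 191.314, 186.309] 1.208
STAND [485.487, 300.227, 4.627, 0.051] [0.286, -1.257, 1.082, 0.596, 0.328, 0.558, -1.963, 0.341]
HANGER [491.613, 310.213, 173.436, -0.039] [2.305, -0.516, 0.581, -0.199, 0.707, 0.483, -1.06, 1.269, -0.07, 1.71, -0.31, -0.141]
LADLE [438.381, -345.441, 175.365, 0.168] [-0.263, -0.347, 0.6, 1.194, -1.096, -0.598, 0.551, 0.059, -0.43, 0.463, 0.218, -0.436, 0.132, -0.202]
```

{"api": "step_arm", "payload": {
  "increments": [
    [[0, 0, 0], [0, 0, -0.1]],
    [[0, 0, 0], [0, 0, -0.1]],
    [[0, 0, 0], [0, 0, -0.1]],
    [[0, 0, 0], [0, 0, -0.1]],
    [[-40, 10, 0], [0, 0, 0]],
    [[-40, 10, 0], [0, 0, 0]],
    [[-40, 10, 0], [0, 0, 0]],
    [[-40, 10, 0], [0, 0, 0]],
    [[-40, 10, 0], [0, 0, 0]],
    [[-40, 10, 0], [0, 0, 0]]
  ],
  "fingers": 1
}}

```text
t: 2.23
position: [315.1, 394.0, 299.5]
eef_rot: [-0.001, 0.685, 0.729, 0.001]
ft_force: [1.0, -1.3, -0.4]
width: 88.1
```

```bash
cat >> h.py <<'E'
from scipy.spatial.transform import Rotation as Ro
def state():
    s=sensors.read_state();w,x,y,z=s['eef_rot'];R=Ro.from_quat([x,y,z,w]).as_matrix()
    print('t %.2f'%s['t'],'tcp',np.round(s['position'],1),'q',np.round(s['joint_positions'],3),'F',np.round(s['ft_force'],1),'w %.1f'%s['width'])
    return s,np.array(s['position']),R
def tgtR(yaw,th):
    z=np.array([np.sin(th)*np.cos(yaw),np.sin(th)*np.sin(yaw),-np.cos(th)]);x=np.array([-np.sin(yaw),np.cos(yaw),0]);return np.c_[x,np.cross(z,x),z]
def plan(p,R):
    s,p0,R0=state();print('shift after turn (tool)',np.round(R.T@(np.array(p)-p0),1),'shift now',np.round(R0.T@(np.array(p)-p0),1),'turn',np.round(Ro.from_matrix(R0.T@R).as_rotvec(),3))
E
python3 - <<'E'
from h import *
plan([363,310,224],tgtR(.04,np.radians(50)))
for n in((154.5,201.8),(231,199.3)):print(onz('top',n,175))
for n in((196,162),(241.4,189)):print(onz('side',n,175))
E
```

```text
t 2.23 tcp [315.1 394.  299.5] q [ 0.846 -0.06   1.965  0.002  1.235 -0.788] F [ 1.  -1.3 -0.4] w 88.1
shift after turn (tool) [-85.8 -29.3  82.6] shift now [-86.9  42.7  75.3] turn [-0.873 -0.012  0.019]
[482.40931207 407.33606324 175.        ]
[492.62454691 190.15907328 175.        ]
[478.97226619 405.82922233 175.        ]
[494.07152675 204.01545127 175.        ]
```

{"api": "step_arm", "payload": {
  "increments": [
    [[-14, -5, 0], [-0.12, 0, 0]],
    [[-14, -5, 0], [-0.12, 0, 0]],
    [[-14, -5, 0], [-0.12, 0, 0]],
    [[-14, -5, 0], [-0.12, 0, 0]],
    [[-14, -5, 0], [-0.12, 0, 0]],
    [[-14, -5, 0], [-0.12, 0, 0]],
    [[0, 0, 0], [-0.12, 0, 0]]
  ]
}}

```text
t: 2.82
position: [301.4, 296.0, 296.3]
eef_rot: [0.287, 0.631, 0.651, 0.31]
ft_force: [0.1, -1.4, -2.0]
width: 88.2
```

Run:
```python
from h import *
th=np.radians(50);R=tgtR(.05,th)
G=np.array([486.5,310,175])+Rz(.05)@np.array([-15,0,-42])
print(G); plan(G-140*R[:,2],R); plan(G-50*R[:,2],R)
```

```text
[471.51874609 309.25031246 133.        ]
t 2.82 tcp [301.4 296.  296.3] q [ 1.18  -0.431  2.443 -1.002  0.961  0.117] F [ 0.1 -1.4 -2. ] w 88.2
shift after turn (tool) [  4.7 -15.5  95.6] shift now [  4.  -15.5  95.7] turn [-0.001 -0.004 -0.021]
t 2.82 tcp [301.4 296.  296.3] q [ 1.18  -0.431  2.443 -1.002  0.961  0.117] F [ 0.1 -1.4 -2. ] w 88.2
shift after turn (tool) [  4.7 -15.5 185.6] shift now [  3.7 -15.4 185.7] turn [-0.001 -0.004 -0.021]
```

{"api": "step_arm", "payload": {
  "increments": [
    [[2, -8, 30], [0, 0, -0.02]],
    [[2, -8, 32], [0, 0, 0]],
    [[0, 0, 32], [0, 0, 0]],
    [[0, 0, 0], [0, 0, 0]]
  ]
}}

```text
t: 3.15
position: [357.0, 308.5, 221.6]
eef_rot: [0.286, 0.617, 0.662, 0.315]
ft_force: [-0.7, -1.6, 0.6]
width: 87.7
```

```bash
cat >> h.py <<'E'
def wires_hanger():
    L=[]
    for y in(-12,12):
        a=np.linspace(np.pi,0,9);L.append([(-15,y,-20)]+[(15*np.cos(t),y,-5+15*np.sin(t)) for t in a]+[(15,y,-20)])
    for x in(-21,-9):L.append([(x,-15,-64),(x,15,-64),(x,15,-20),(x,-15,-20),(x,-15,-64)])
    L.append([(4,-32,-135),(4,32,-135),(4,32,-75),(4,-32,-75),(4,-32,-135)]);return L
def wires_ladle():
    L=[]
    for y in(-9,9):
        a=np.linspace(np.pi,0,9);L.append([(-11,y,-18)]+[(11*np.cos(t),y,-5+11*np.sin(t)) for t in a]+[(11,y,-12)])
    for x in(-17,-5):L.append([(x,-13,-114),(x,13,-114),(x,13,-18),(x,-13,-18),(x,-13,-114)])
    a=np.linspace(0,2*np.pi,25);L.append([(23+34*np.cos(t),34*np.sin(t),-127) for t in a]);return L
def overlay(L,pos,R,cen,fn,hw=(50,38),sets=None):
    out=[]
    for n in('side','top'):
        im=eyes.get_image(n);u,v=np.round(proj(n,cen)[0]).astype(int);w,h=hw
        x0=np.clip(u-w,0,512-2*w);y0=np.clip(v-h,0,384-2*h);k=400/(2*w)
        c=cv2.convertScaleAbs(cv2.resize(im[y0:y0+2*h,x0:x0+2*w],None,fx=k,fy=k,interpolation=cv2.INTER_CUBIC),alpha=1.5,beta=20);d=c.copy()
        for (LL,pp,RR) in [(L,pos,R)]+(sets or []):
            for l in LL:
                q=(proj(n,np.array(l)@RR.T+pp)-[x0-.5,y0-.5])*k
                cv2.polylines(d,[np.round(q).astype(int)],False,(0,0,255),1,cv2.LINE_AA)
        out.append(np.vstack([c,d]))
    m=np.hstack(out);cv2.imwrite(fn,m[:600]);print(m.shape)
E
python3 - <<'E'
from h import *
th=np.radians(50);R=tgtR(.05,th)
o=np.array([486.5,310,175]);G=o+Rz(.05)@np.array([-15,0,-42])
plan(G-50*R[:,2],R)
overlay(wires_hanger(),o,Rz(.05),o-[0,0,60],'pics/ov1.png',(50,37))
E
```

```text
t 3.15 tcp [357.  308.5 221.6] q [ 1.031 -0.236  2.474 -1.227  0.726  0.293] F [-0.7 -1.6  0.6] w 87.7
shift after turn (tool) [-5.   5.7 94.6] shift now [-7.5  5.1 94.4] turn [ 0.005 -0.026  0.009]
(592, 800, 3)
```

View pics/ov1.png

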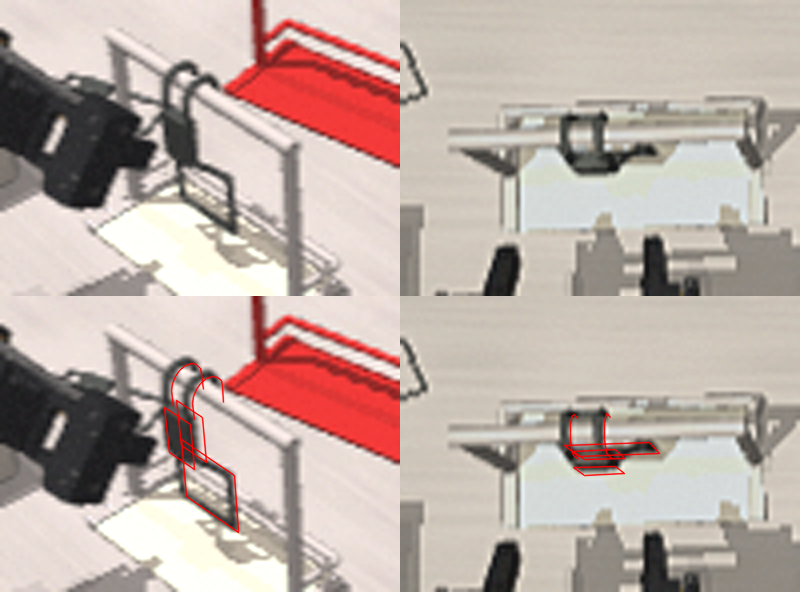

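The overlay fits within about 1–2 px. The hook wires sit at top crop (568,120) and (603,120), which puts the hanger about 3 mm further +y. The red and small hangers are separate, so the choice stands. Joint 4 is close to its limit, so I'll fit a kinematic model to choose a safe tilt.

```bash
cat >> h.py <<'E'
D=[([1.164,.264,1.604,0,1.274,-.037],[243.962,629.366,302.706]),([.846,-.06,1.965,.002,1.235,-.788],[315.1,394,299.5]),([1.18,-.431,2.443,-1.002,.961,.117],[301.4,296,296.3]),([1.031,-.236,2.474,-1.227,.726,.293],[357,308.5,221.6])]
def e(ax,q):return Ro.from_euler(ax,q).as_matrix()
def fk(q,k):
    h,a,b,c,o,lat,b2=k
    A=e('z',q[0]);B=A@e('y',q[1]);E_=B@e('y',q[2]);W=E_@e('z',q[3]);V=W@e('y',q[4]);T=V@e('z',q[5])
    return A@np.array([o,lat,h])+B@np.array([0,0,a])+E_@np.array([b2,0,b])+V@np.array([0,0,c]),T
kf=least_squares(lambda k:np.r_[np.concatenate([fk(q,k)[0]-p for q,p in D]),(np.array(k)[[0,1,2,3]]-[200,513,534,240])*.005],[200,513,534,240,0,25,0])
K=kf.x
LO=np.array([-2.63,-.94,.31,-1.31,0,-2.55]);HI=np.array([2.63,2.18,2.57,4.45,2.66,2.55])
R6=None
def ik(p,R,q0):
    f=lambda q:np.r_[fk(q,K)[0]-p,200*(R.T@(fk(q,K)[1]@T6)-np.eye(3)).ravel()]
    r=least_squares(f,np.clip(q0,LO+1e-3,HI-1e-3),bounds=(LO,HI));return r.x,np.abs(r.fun).max()
q=D[0][0];S=Ro.from_quat([.825054614,.565051973,-.000909,.00057]).as_matrix()
T6=np.round(fk(q,K)[1].T@S,3)
E
python3 - <<'E'
from h import *
print('K',np.round(K,1),'res',np.round(kf.fun,1)[:12]);print('T6',T6)
s,p,R=state();q=s['joint_positions'];print(np.round((fk(q,K)[1]@T6).T@R,2))
for name,G,yaws,q0 in(('stand',[470,312,133],(.05,-.1,.2),q),('rail',[663.5,9,293],(.11,),[.2,.3,2,-.2,.7,0]),('railup',[640,7,335],(.11,),[.2,.3,2,-.2,.7,0]),('ladle',[425,-347,103],(.15,),[-.7,.1,2.3,.7,.7,0]),('hang',[671,9,134],(.11,),[.2,.3,2,-.2,.7,0])):
  for yaw in yaws:
    for th in(30,40,50,60):
        R=tgtR(yaw,np.radians(th))
        for off in (50,130):
            x,err=ik(np.array(G)-off*R[:,2],R,q0);print(name,yaw,th,off,np.round(x,2),round(err,1))
E
```

```text
K [252.  512.  566.7 276.3  -0.6  24.9   1.3] res [-0.  -0.1  0.   0.   0.3  0.1 -0.  -0.1 -0.2  0.1 -0.   0.1]
T6 [[-1.     0.     0.002]
 [-0.    -1.     0.   ]
 [ 0.002  0.     1.   ]]
t 3.25 tcp [356.7 308.9 224.4] q [ 1.033 -0.241  2.473 -1.223  0.73   0.289] F [ 0.2 -0.1 -0.7] w 87.7
[[ 1.  0.  0.]
 [ 0.  1. -0.]
 [-0.  0.  1.]]
stand 0.05 30 50 [ 0.72 -0.03  2.26 -0.61  0.57 -0.44] 0.0
stand 0.05 30 130 [ 0.78 -0.19  2.25 -0.52  0.74 -0.51] 0.0
stand 0.05 40 50 [ 0.79 -0.04  2.35 -1.05  0.53  0.02] 0.0
stand 0.05 40 130 [ 0.89 -0.22  2.36 -0.86  0.68 -0.13] 0.0
stand 0.05 50 50 [ 0.86 -0.04  2.39 -1.31  0.59  0.32] 12.0
stand 0.05 50 130 [ 1.   -0.2   2.46 -1.24  0.72  0.3 ] 0.0
stand 0.05 60 50 [ 0.93 -0.03  2.38 -1.31  0.71  0.38] 38.2
stand 0.05 60 130 [ 1.11 -0.16  2.48 -1.31  0.85  0.46] 20.9
stand -0.1 30 50 [ 0.76  0.    2.23 -0.66  0.66 -0.23] 0.0
stand -0.1 30 130 [ 0.83 -0.14  2.21 -0.58  0.82 -0.29] 0.0
stand -0.1 40 50 [ 0.85  0.01  2.3  -1.03  0.65  0.16] 0.0
stand -0.1 40 130 [ 0.95 -0.15  2.3  -0.88  0.81  0.05] 0.0
stand -0.1 50 50 [ 0.93  0.04  2.35 -1.31  0.7
[... 1873 characters left out ...]
50 [-0.68 -0.06  2.48 -0.33  0.   -1.84] 97.7
ladle 0.15 50 130 [-0.88 -0.24  2.36  0.38  0.59 -2.55] 82.2
ladle 0.15 60 50 [-0.67 -0.11  2.5  -0.34  0.   -1.77] 99.6
ladle 0.15 60 130 [-0.74 -0.24  2.57 -0.25  0.   -1.88] 113.2
hang 0.11 30 50 [-0.07  0.11  2.11  0.23  0.41 -1.93] 0.0
hang 0.11 30 130 [-0.08 -0.05  2.13  0.19  0.55 -1.9 ] 0.0
hang 0.11 40 50 [-0.09  0.08  2.22  0.7   0.2  -2.41] 0.0
hang 0.11 40 130 [-0.11 -0.12  2.27  0.46  0.33 -2.17] 0.0
hang 0.11 50 50 [-0.02  0.06  2.28  0.45  0.   -2.1 ] 18.6
hang 0.11 50 130 [-0.09 -0.16  2.38  0.85  0.15 -2.55] 10.0
hang 0.11 60 50 [-0.02  0.03  2.29 -1.31  0.   -0.34] 45.8
hang 0.11 60 130 [-0.03 -0.19  2.45 -1.17  0.   -0.48] 32.5
```

Run:
```python
from h import *
R=tgtR(.05,np.radians(40));G=np.array([470.5,311.5,133])
plan(G-130*R[:,2],R);plan(G-50*R[:,2],R)
F=np.diag([-1.,-1,1])
for z in(88,100):
  for yaw in(.1,.17):
   for th in(35,40):
    for off in(50,130):
      RR=tgtR(yaw,np.radians(th))@F
      print(z,yaw,th,off,*[np.round(v,2) for v in ik(np.array([427,-347,z])-off*RR[:,2],RR,[-.8,.1,2.2,.5,.6,.5])])
for th in(35,40):
  for G in([671,9,120],[671,9,145],[630,5,145]):
    RR=tgtR(.11,np.radians(th))@F
    print(th,G,*[np.round(v,2) for v in ik(np.array(G)-50*RR[:,2],RR,[-.1,.1,2.2,.5,.3,.7])])
```

```text
t 3.25 tcp [356.7 308.9 224.4] q [ 1.033 -0.241  2.473 -1.223  0.73   0.289] F [ 0.2 -0.1 -0.7] w 87.7
shift after turn (tool) [-3.1 28.4 13.2] shift now [-3.7 25.5 18. ] turn [ 0.182 -0.026  0.009]
t 3.25 tcp [356.7 308.9 224.4] q [ 1.033 -0.241  2.473 -1.223  0.73   0.289] F [ 0.2 -0.1 -0.7] w 87.7
shift after turn (tool) [-3.1 28.4 93.2] shift now [-5.7 11.1 96.7] turn [ 0.182 -0.026  0.009]
88 0.1 35 50 [-1.05  0.08  2.29  0.92  0.72 -0.27] 0.0
88 0.1 35 130 [-1.15 -0.07  2.28  0.79  0.87 -0.18] 0.0
88 0.1 40 50 [-1.09  0.1   2.31  1.06  0.75 -0.44] 0.0
88 0.1 40 130 [-1.21 -0.05  2.32  0.91  0.9  -0.34] 0.0
88 0.17 35 50 [-1.06  0.1   2.26  0.89  0.76 -0.32] 0.0
88 0.17 35 130 [-1.16 -0.04  2.25  0.77  0.92 -0.24] 0.0
88 0.17 40 50 [-1.1   0.12  2.29  1.03  0.8  -0.48] 0.0
88 0.17 40 130 [-1.22 -0.02  2.28  0.89  0.95 -0.39] 0.0
100 0.1 35 50 [-1.05  0.06  2.28  0.89  0.73 -0.24] 0.0
100 0.1 35 130 [-1.15 -0.08  2.27  0.77  0.89 -0.15] 0.0
100 0.1 40 50 [-1.09  0.08  2.31  1.04  0.77 -0.4 ] 0.0
100 0.1 40 130 [-1.21 -0.07  2.31  0.89  0.92 -0.31] 0.0
100 0.17 35 50 [-1.06  0.08  2.26  0.87  0.78 -0.29] 0.0
100 0.17 35 130 [-1.16 -0.05  2.24  0.76  0.94 -0.21] 0.0
100 0.17 40 50 [-1.1   0.1   2.28  1.    0.82 -0.44] 0.0
100 0.17 40 130 [-1.22 -0.04  2.28  0.87  0.97 -0.36] 0.0
35 [671, 9, 120] [-0.07  0.11  2.17  0.4   0.27  1.04] 0.0
35 [671, 9, 145] [-0.07  0.08  2.16  0.33  0.32  1.1 ] 0.0
35 [630, 5, 145] [-0.09 -0.    2.24  0.36  0.32  1.06] 0.0
40 [671, 9, 120] [-0.08  0.1   2.23  0.79  0.17  0.64] 0.0
40 [671, 9, 145] [-0.08  0.06  2.21  0.61  0.21  0.83] 0.0
40 [630, 5, 145] [-0.1  -0.02  2.29  0.65  0.22  0.77] 0.0
```

{"api": "step_arm", "payload": {
  "increments": [
    [[0, 0, 0], [0.09, -0.013, 0]],
    [[0, 0, 0], [0.09, -0.013, 0.01]],
    [[-1, 14, 7], [0, 0, 0]],
    [[-2, 14, 6], [0, 0, 0]],
    [[0, 0, 20], [0, 0, 0]],
    [[0, 0, 20], [0, 0, 0]],
    [[0, 0, 0], [0, 0, 0]]
  ]
}}

```text
t: 3.83
position: [413.7, 313.8, 215.0]
eef_rot: [0.232, 0.649, 0.678, 0.255]
ft_force: [0.0, -0.3, -0.3]
width: 88.3
```

Run:
```python
from h import *
R=tgtR(.05,np.radians(40));G=np.array([470.5,311.5,133])
plan(G-50*R[:,2],R)
```

```text
t 3.83 tcp [413.7 313.8 215. ] q [ 0.842 -0.151  2.347 -0.916  0.605 -0.086] F [ 0.  -0.3 -0.3] w 88.3
shift after turn (tool) [-5.1 -9.3 49.2] shift now [-5.9 -9.6 49.1] turn [ 0.006 -0.013 -0.011]
```

{"api": "step_arm", "payload": {
  "increments": [
    [[-3, -5, 15], [0, -0.01, -0.01]],
    [[-3, -4, 15], [0, 0, 0]],
    [[0, 0, 12], [0, 0, 0]],
    [[0, 0, 6], [0, 0, 0]],
    [[0, 0, 0], [0, 0, 0]]
  ]
}}

```text
t: 4.25
position: [439.6, 312.8, 181.8]
eef_rot: [0.237, 0.647, 0.678, 0.258]
ft_force: [-0.4, 0.3, -0.2]
width: 88.0
```

Run:
```python
from h import *
R=tgtR(.05,np.radians(40));G=np.array([470.5,311.5,133]);o=np.array([485.5,312,175])
plan(G-50*R[:,2],R)
overlay(wires_hanger(),o,Rz(.05),o-[0,0,60],'pics/ov2.png',(50,37))
```

```text
t 4.25 tcp [439.6 312.8 181.8] q [ 0.798 -0.059  2.345 -1.053  0.53   0.032] F [-0.4  0.3 -0.2] w 88.0
shift after turn (tool) [-2.8 -7.8  7.2] shift now [-2.9 -7.9  7. ] turn [ 0.017 -0.01  -0.006]
(592, 800, 3)
```

View pics/ov2.png

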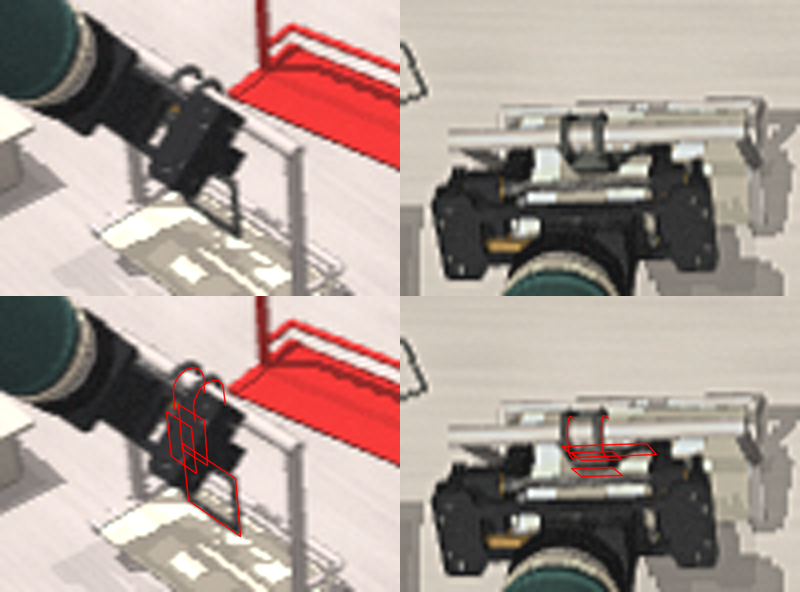

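{"api": "step_arm", "payload": {
  "increments": [
    [[-2, -5, 4], [0.01, 0, 0]],
    [[-1, -4, 4], [0, 0, 0]],
    [[0, 0, 0], [0, 0, 0]]
  ]
}}

```text
t: 4.6
position: [437.8, 311.3, 172.8]
eef_rot: [0.233, 0.647, 0.679, 0.257]
ft_force: [0.4, -0.9, -0.1]
width: 88.0
```

{"api": "step_arm", "payload": {
  "increments": [
    [[0, 0, 0], [0, 0, 0]],
    [[0, 0, 0], [0, 0, 0]],
    [[0, 0, 0], [0, 0, 0]],
    [[0, 0, 0], [0, 0, 0]],
    [[0, 0, 0], [0, 0, 0]],
    [[0, 0, 0], [0, 0, 0]],
    [[0, 0, 0], [0, 0, 0]],
    [[0, 0, 0], [0, 0, 0]]
  ],
  "fingers": -1
}}

```text
t: 5.27
position: [437.4, 311.3, 173.0]
eef_rot: [0.233, 0.647, 0.679, 0.257]
ft_force: [0.5, 0.1, -0.1]
width: 36.7
```

{"api": "step_arm", "payload": {
  "increments": [
    [[0, 0, 0], [0, 0, 0]],
    [[0, 0, 0], [0, 0, 0]],
    [[0, 0, 0], [0, 0, 0]]
  ]
}}

```text
t: 5.52
position: [437.5, 311.4, 173.0]
eef_rot: [0.233, 0.647, 0.679, 0.257]
ft_force: [-0.1, -0.6, 0.2]
width: 29.9
```

Run:
```python
from h import *
s,p,R=state();print(np.round(R,3),np.degrees(np.arccos(-R[2,2])),np.arctan2(R[1,2],R[0,2]))
print('grasp pt',p+50*R[:,2]);print('up30 in tool',R.T@[0,0,30])
```

```text
t 5.52 tcp [437.5 311.4 173. ] q [ 0.795 -0.05   2.355 -1.069  0.514  0.053] F [-0.1 -0.6  0.2] w 29.9
[[-0.053  0.759  0.649]
 [ 0.998  0.03   0.047]
 [ 0.016  0.651 -0.759]] 40.62333624289574 0.07168513482252523
grasp pt [469.92177272 313.68595986 135.04050568]
up30 in tool [  0.47562845  19.52671052 -22.77018563]
```

{"api": "step_arm", "payload": {
  "increments": [
    [[0, 6, -7], [0, 0, 0]],
    [[0, 12, -14], [0, 0, 0]],
    [[0, 15, -18], [0, 0, 0]],
    [[0, 15, -18], [0, 0, 0]],
    [[0, 0, 0], [0, 0, 0]]
  ]
}}

```text
t: 5.93
position: [432.3, 306.3, 241.0]
eef_rot: [0.232, 0.649, 0.681, 0.248]
ft_force: [0.7, 1.1, -1.1]
width: 29.9
```

Run:
```python
from h import *
s,p0,R0=state();print(np.arctan2(R0[1,2],R0[0,2]),np.arctan2(-R0[0,0],R0[1,0]))
q=s['joint_positions'];tgt=np.array([551,-2,378]);R1=tgtR(.11,np.radians(40))
from scipy.spatial.transform import Slerp
S=Slerp([0,1],Ro.from_matrix([R0,R1]))
for f in np.linspace(0,1,11):
    q,er=ik(p0+f*(tgt-p0),S(f).as_matrix(),q);print(np.round(q,2),round(er,1))
plan(tgt,R1)
```

```text
t 5.93 tcp [432.3 306.3 241. ] q [ 0.794 -0.173  2.305 -0.821  0.625 -0.236] F [ 0.7  1.1 -1.1] w 29.9
0.05855082025977096 0.050261348245121726
[ 0.79 -0.17  2.31 -0.82  0.62 -0.24] 0.0
[ 0.71 -0.23  2.32 -0.75  0.6  -0.38] 0.0
[ 0.62 -0.27  2.33 -0.66  0.57 -0.54] 0.0
[ 0.53 -0.31  2.33 -0.56  0.56 -0.71] 0.0
[ 0.43 -0.34  2.32 -0.44  0.54 -0.9 ] 0.0
[ 0.34 -0.37  2.31 -0.31  0.54 -1.1 ] 0.0
[ 0.24 -0.38  2.29 -0.18  0.54 -1.3 ] 0.0
[ 0.14 -0.38  2.27 -0.05  0.56 -1.49] 0.0
[ 0.05 -0.38  2.24  0.07  0.58 -1.66] 0.0
[-0.04 -0.37  2.21  0.17  0.61 -1.82] 0.0
[-0.13 -0.35  2.17  0.25  0.65 -1.96] 0.0
t 5.93 tcp [432.3 306.3 241. ] q [ 0.794 -0.173  2.305 -0.821  0.625 -0.236] F [ 0.7  1.1 -1.1] w 29.9
shift after turn (tool) [-319.5  152.5  -50.9] shift now [-312.9  168.2  -41.2] turn [-0.005  0.033 -0.05 ]
```

{"api": "step_arm", "payload": {
  "increments": [
    [[0, 10, 0], [0, 0.033, -0.05]],
    [[-30, 15, -5], [0, 0, 0]],
    [[-30, 15, -5], [0, 0, 0]],
    [[-30, 15, -5], [0, 0, 0]],
    [[-30, 15, -5], [0, 0, 0]],
    [[-30, 15, -5], [0, 0, 0]],
    [[-30, 15, -5], [0, 0, 0]],
    [[-30, 15, -5], [0, 0, 0]],
    [[-30, 15, -5], [0, 0, 0]],
    [[0, 0, 0], [0, 0, 0]]
  ]
}}

```text
t: 6.77
position: [528.3, 63.5, 337.6]
eef_rot: [0.221, 0.629, 0.705, 0.242]
ft_force: [1.4, 1.2, -0.1]
width: 29.9
```

Run:
```python
from h import *
plan([551,-2,378],tgtR(.11,np.radians(40.6)))
```

```text
t 6.77 tcp [528.3  63.5 337.6] q [ 0.059 -0.354  2.242  0.048  0.587 -1.655] F [ 1.4  1.2 -0.1] w 29.9
shift after turn (tool) [-67.6  38.  -20.7] shift now [-67.9  36.8 -21.9] turn [-0.04   0.005  0.005]
```

{"api": "step_arm", "payload": {
  "increments": [
    [[-17, 9, -5], [-0.02, 0, 0]],
    [[-17, 9, -5], [-0.02, 0, 0]],
    [[-17, 10, -5], [0, 0, 0]],
    [[-17, 10, -5], [0, 0, 0]],
    [[0, 0, 0], [0, 0, 0]],
    [[0, 0, 0], [0, 0, 0]]
  ]
}}

```text
t: 7.27
position: [549.7, -8.4, 367.2]
eef_rot: [0.23, 0.632, 0.697, 0.249]
ft_force: [-0.7, 0.9, -0.4]
width: 30.0
```

Run:
```python
from h import *
s,p,R=state()
# hanger pose estimate from grasp
Rg=np.array([[-.053,.759,.649],[.998,.03,.047],[.016,.651,-.759]]);pg=np.array([437.5,311.4,173.])
Rh=R@Rg.T@Rz(.053);oh=p+R@Rg.T@(np.array([486,313,175])-pg)
print('hanger',oh,'zaxis',Rh[:,2],'yaw',np.arctan2(Rh[1,0],Rh[0,0]))
rail=np.array([678.8,10.8,335]);RR=Rz(.11);print('in rail',RR.T@(oh-rail))
plan([551,-2,378],tgtR(.11,np.radians(40.6)))
L=[[(0,-190,7),(0,190,7)],[(0,-190,-7),(0,190,-7)],[(0,-60,13),(0,-60,-13)],[(0,60,13),(0,60,-13)]]
overlay(wires_hanger(),oh,Rh,(oh+rail)/2-[0,0,30],'pics/ov3.png',(68,50),[(L,rail,RR)])
```

```text
t 7.27 tcp [549.7  -8.4 367.2] q [-0.131 -0.339  2.184  0.238  0.631 -1.945] F [-0.7  0.9 -0.4] w 30.0
hanger [598.14326162  -4.59410878 368.42395077] zaxis [0.01548317 0.02376365 0.99966672] yaw 0.09678198166111254
in rail [-81.85919606  -6.44670861  33.42395077]
t 7.27 tcp [549.7  -8.4 367.2] q [-0.131 -0.339  2.184  0.238  0.631 -1.945] F [-0.7  0.9 -0.4] w 30.0
shift after turn (tool) [ 6.2  8.5 -6.9] shift now [ 6.1  8.3 -7.1] turn [-0.017  0.013 -0.006]
(588, 800, 3)
```

View pics/ov3.png

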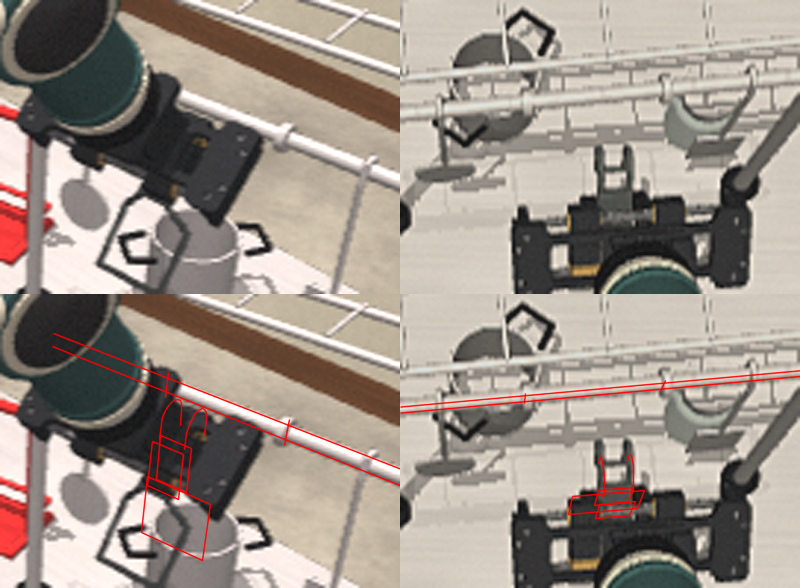

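The rail overlay matches the picture: collars at top crop (527,110) and (664,90). The hanger has pitched in the grip, though. Its loop bottom is at side crop (102,265)–(163,292), about 40 px left of and 28 px below the upright prediction. I'll tilt the tool further to compensate, lift a little and fit the hanger's real pose.

{"api": "step_arm", "payload": {
  "increments": [
    [[3, 8, -10], [-0.09, 0, 0]],
    [[3, 8, -10], [-0.09, 0, 0]],
    [[0, 0, 0], [0, 0, 0]],
    [[0, 0, 0], [0, 0, 0]]
  ]
}}

```text
t: 7.7
position: [545.3, 2.9, 386.8]
eef_rot: [0.282, 0.607, 0.675, 0.311]
ft_force: [-0.1, 0.1, -1.4]
width: 29.4
```

Run:
```python
from h import *
s,p,R=state();np.save('Rp.npy',np.c_[R,p])
print(np.degrees(np.arccos(-R[2,2])))
G=p+50*R[:,2];print('G',G)
out=[]
for n,w,h in(('side',32,36),('top',32,36)):
    im=eyes.get_image(n);cv2.imwrite(f'pics/{n}1.png',im);u,v=np.round(proj(n,G-[0,0,20])[0]).astype(int);x0,y0=u-w,v-h;k=6.25
    print(n,x0,y0);out.append(cv2.convertScaleAbs(cv2.resize(im[y0:y0+2*h,x0:x0+2*w],None,fx=k,fy=k,interpolation=cv2.INTER_CUBIC),alpha=1.8,beta=30))
cv2.imwrite('pics/crop4.png',np.hstack(out))
```

```text
t 7.70 tcp [545.3   2.9 386.8] q [-0.128 -0.422  2.264  0.387  0.476 -2.072] F [-0.1  0.1 -1.4] w 29.4
49.66491739019855
G [583.22550583   6.76434374 354.45758437]
side 288 123
top 269 118
```

View pics/crop4.png

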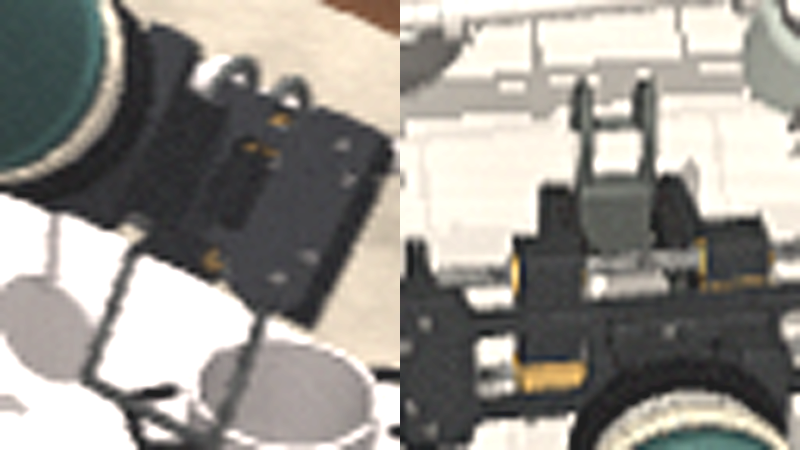

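```bash
cat >> h.py <<'E'
def hfit(obs,x0,G=None):
    "pose x,y,z,yaw,pitch ; obs (cam, local pt, world offset in hook plane dir, uv)"
    def f(q):
        R=Rz(q[3])@e('y',q[4]);return np.concatenate([proj(n,q[:3]+R@np.array(p,float)+Rz(q[3])@np.array(w,float))[0]-uv for n,p,w,uv in obs])
    return least_squares(f,x0,loss='soft_l1',x_scale=[10,10,10,.1,.1])
E
python3 - <<'E'
from h import *
A=np.load('Rp.npy');R,p=A[:,:3],A[:,3]
o=[('side',(4,32,-135),(0,0,0),(302.9,183.8)),('side',(4,-32,-135),(0,0,0),(322.4,193.9)),
('side',(0,12,-5),(0,0,16.5),(326.4,132.3)),('side',(0,-12,-5),(0,0,16.5),(334.7,135.8)),
('top',(0,12,-5),(17,0,0),(298.1,130.8)),('top',(0,-12,-5),(17,0,0),(308.4,131.6)),
('top',(-21,15,-20),(0,0,0),(298.3,147.6)),('top',(-21,-15,-20),(0,0,0),(309.8,147.6))]
r=hfit(o,[598,0,390,.1,.2]);q=r.x
print('hanger',np.round(q,3),np.round(r.fun,1))
RH=Rz(q[3])@e('y',q[4]);g=q[:3]+RH@np.array([-15,0,-42]);print('grip in tool',R.T@(g-p))
Th=R.T@RH;to=R.T@(q[:3]-p);np.save('Th.npy',np.c_[Th,to])
for th in(50,55,58):
  RR=tgtR(.11,np.radians(th));print(th,ik(np.array([678.8,10.8,345])-RR@to,RR,s:=[-.128,-.42,2.26,.39,.47,-2.07]))
E
```

```text
hanger [6.15496e+02 5.39800e+00 3.80999e+02 5.00000e-02 4.52000e-01] [-0.4 -0.7  0.3  0.2  0.6  0.1  0.6  0.1 -0.   0.2 -0.4 -0.9 -0.7  1.
  0.2  0.5]
grip in tool [-2.97379337 -3.47480668 53.15447065]
50 (array([-0.10258033, -0.24370383,  2.21245669,  0.49566807,  0.35109254,
       -2.17849637]), np.float64(0.00039999960002035095))
55 (array([-0.11077507, -0.25130658,  2.26711122,  0.80648142,  0.2539248 ,
       -2.48906066]), np.float64(0.00039999959997594203))
58 (array([-0.09457047, -0.25560231,  2.28592322,  0.88006237,  0.20118782,
       -2.55      ]), np.float64(4.474164844578261))
```

The fit residuals are under 1 px: the hanger leans 0.45 rad, hook forward, about the pad axis. I'll straighten it by pressing the front of its hook gently against the rail, keeping the grip point 22 mm below the rail axis.

Run:
```python
from h import *
R=tgtR(.11,np.radians(50));rail=np.array([678.8,10.8,335]);X=Rz(.11)
for d in(60,35):
    g=rail+X@np.array([-d,0,-22]);plan(g-R@np.array([-3,-3.5,53]),R)
print(R.T@X)
```

```text
t 7.80 tcp [545.7   2.7 386.9] q [-0.129 -0.421  2.263  0.387  0.476 -2.073] F [ 0.1  0.1 -1. ] w 29.3
shift after turn (tool) [-3.6 -6.1 50.6] shift now [-3.2 -5.8 50.6] turn [-0.006  0.007 -0.001]
t 7.80 tcp [545.7   2.7 386.9] q [-0.129 -0.421  2.263  0.387  0.476 -2.073] F [ 0.1  0.1 -1. ] w 29.3
shift after turn (tool) [-3.6 10.  69.7] shift now [-3.  10.4 69.7] turn [-0.006  0.007 -0.001]
[[-2.94367936e-18  1.00000000e+00  0.00000000e+00]
 [ 6.42787610e-01  5.22582978e-18  7.66044443e-01]
 [ 7.66044443e-01  1.38601194e-18 -6.42787610e-01]]
```

{"api": "step_arm", "payload": {
  "increments": [
    [[-1, -2, 17], [0, 0, 0]],
    [[-1, -2, 17], [0, 0, 0]],
    [[-1, -2, 16], [0, 0, 0]],
    [[0, 0, 0], [0, 0, 0]],
    [[0, 0, 0], [0, 0, 0]]
  ]
}}

```text
t: 8.22
position: [582.6, 5.0, 348.7]
eef_rot: [0.28, 0.607, 0.677, 0.309]
ft_force: [0.2, -0.3, -0.8]
width: 29.9
```

Run:
```python
from h import *
R=tgtR(.11,np.radians(50));rail=np.array([678.8,10.8,335]);X=Rz(.11)
for d in(60,35):
    g=rail+X@np.array([-d,0,-22]);plan(g-R@np.array([-3,-3.5,53]),R)
```

```text
t 8.22 tcp [582.6   5.  348.7] q [-0.111 -0.3    2.252  0.457  0.376 -2.147] F [ 0.2 -0.3 -0.8] w 29.9
shift after turn (tool) [-1.8 -0.6 -2.3] shift now [-1.9 -0.6 -2.3] turn [-0.012  0.004  0.001]
t 8.22 tcp [582.6   5.  348.7] q [-0.111 -0.3    2.252  0.457  0.376 -2.147] F [ 0.2 -0.3 -0.8] w 29.9
shift after turn (tool) [-1.8 15.5 16.9] shift now [-1.8 15.7 16.7] turn [-0.012  0.004  0.001]
```

{"api": "step_arm", "payload": {
  "increments": [
    [[-1, 4, 4], [-0.01, 0, 0]],
    [[-1, 4, 4], [0, 0, 0]],
    [[0, 2, 3], [0, 0, 0]],
    [[0, 0, 0], [0, 0, 0]]
  ]
}}

```text
t: 8.55
position: [594.3, 5.1, 343.4]
eef_rot: [0.278, 0.606, 0.678, 0.309]
ft_force: [-1.0, -0.2, -0.9]
width: 29.6
```

{"api": "step_arm", "payload": {
  "increments": [
    [[0, 2, 3], [0, 0, 0]],
    [[0, 2, 3], [0, 0, 0]],
    [[0, 0, 0], [0, 0, 0]]
  ]
}}

```text
t: 8.8
position: [598.4, 5.5, 339.0]
eef_rot: [0.275, 0.607, 0.68, 0.306]
ft_force: [-0.2, 1.1, -0.8]
width: 29.8
```

Run:
```python
from h import *
R=tgtR(.11,np.radians(50));rail=np.array([678.8,10.8,335]);X=Rz(.11)
for d in(35,):
    g=rail+X@np.array([-d,0,-22]);plan(g-R@np.array([-3,-3.5,53]),R)
```

```text
t 8.80 tcp [598.4   5.5 339. ] q [-0.108 -0.251  2.23   0.476  0.364 -2.169] F [-0.2  1.1 -0.8] w 29.8
shift after turn (tool) [-0.5 12.8 -1.5] shift now [-0.6 12.8 -1.8] turn [-0.025 -0.001  0.004]
```

{"api": "step_arm", "payload": {
  "increments": [
    [[0, 7, -1], [-0.012, 0, 0]],
    [[0, 7, -1], [-0.012, 0, 0]],
    [[0, 0, 0], [0, 0, 0]],
    [[0, 0, 0], [0, 0, 0]]
  ]
}}

```text
t: 9.13
position: [598.5, 6.6, 338.9]
eef_rot: [0.273, 0.606, 0.681, 0.308]
ft_force: [0.4, -0.2, -1.5]
width: 30.0
```

Run:
```python
from h import *
R=tgtR(.11,np.radians(50));rail=np.array([678.8,10.8,335]);X=Rz(.11)
for d in(35,):
    g=rail+X@np.array([-d,0,-22]);s,p,RR=plan(g-R@np.array([-3,-3.5,53]),R) or state()
A=np.load('Th.npy');Rh=RR@A[:,:3];oh=p+RR@A[:,3];print('pred hanger in rail',X.T@(oh-rail),'hook circle ctr',X.T@(oh+Rh@np.array([0,0,-5])-rail))
L=[[(0,-190,7),(0,190,7)],[(0,-190,-7),(0,190,-7)]]
overlay(wires_hanger(),oh,Rh,oh-[0,0,50],'pics/ov5.png',(50,37))
```

```text
t 9.13 tcp [598.5   6.6 338.9] q [-0.109 -0.25   2.229  0.491  0.368 -2.184] F [ 0.4 -0.2 -1.5] w 30.0
shift after turn (tool) [-1.6 12.8 -1.7] shift now [-1.6 12.7 -2.1] turn [-0.025 -0.007  0.004]
t 9.13 tcp [598.5   6.6 338.9] q [-0.109 -0.25   2.229  0.491  0.368 -2.184] F [ 0.4 -0.2 -1.5] w 30.0
pred hanger in rail [-10.26045655   0.35353709  -3.33450287] hook circle ctr [-12.5295731    0.47597819  -7.7882786 ]
(592, 800, 3)
```

View pics/ov5.png

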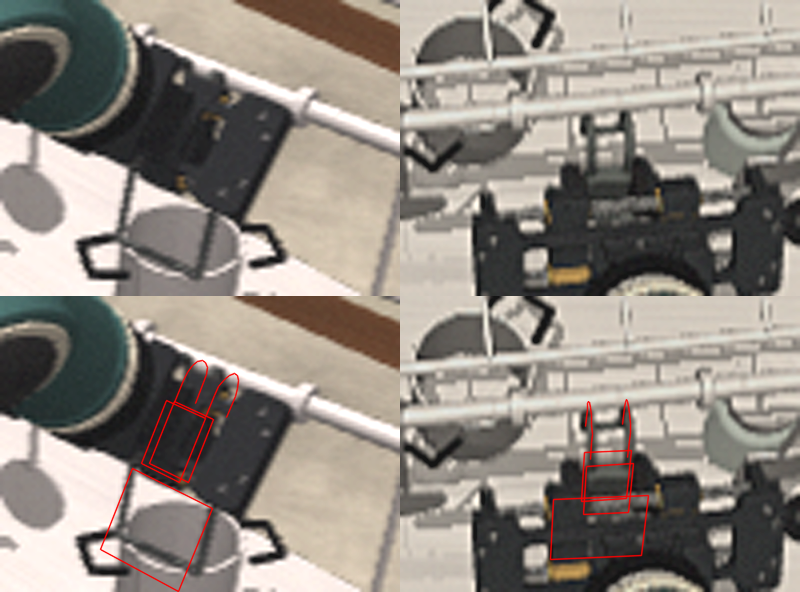

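```bash
cat >> h.py <<'E'
def pitchfit(p,R,obs,grip=(-3,-3.5,53)):
    g=p+R@np.array(grip)
    f=lambda a:np.concatenate([proj(n,g+Rz(a[0])@e('y',a[1])@(np.array(l,float)-[-15,0,-42]))[0]-uv for n,l,uv in obs])
    r=least_squares(f,[.1,.1]);return r.x,r.fun,g+Rz(r.x[0])@e('y',r.x[1])@np.array([15,0,42])
E
python3 - <<'E'
from h import *
s,p,R=state();A=np.load('Th.npy');oh=p+R@A[:,3];c=oh-[0,0,50]
o=[]
for n,l,q in(('side',(4,32,-135),(125,240)),('side',(4,-32,-135),(200,275)),('top',(17,12,-5),(190,116)),('top',(17,-12,-5),(228,116))):
    u,v=np.round(proj(n,c)[0]).astype(int);o.append((n,l,(u-50+q[0]/4-.5,v-37+q[1]/4-.5)))
for k in(4,2):
    a,b,org=pitchfit(p,R,o[:k]);print(np.round(a,3),np.round(b,1),'origin in rail',Rz(.11).T@(org-[678.8,10.8,335]))
print('back10 tool',R.T@Rz(.11)@[-10,0,0],'up',R.T@[0,0,10])
E
```

```text
t 9.23 tcp [599.2   6.6 340. ] q [-0.109 -0.25   2.228  0.491  0.368 -2.184] F [-2.6 -1.1 -2.4] w 29.7
[0.053 0.164] [ 0.3  0.   0.8  1.4 -0.1  0.3 -0.2 -0. ] origin in rail [-20.50055169   0.68685754   6.36578547]
[0.101 0.16 ] [0.  0.2 1.1 1.1] origin in rail [-20.60494574   1.72226532   6.44243895]
back10 tool [ 0.07751377 -6.60446046 -7.50833495] up [ 0.01186023  7.50861596 -6.6045852 ]
```

{"api": "step_arm", "payload": {
  "increments": [
    [[0, 8, 4], [-0.01, 0, 0]],
    [[0, 8, 4], [-0.01, 0, 0]],
    [[0, 0, 0], [0, 0, 0]]
  ]
}}

```text
t: 9.48
position: [609.1, 9.5, 335.5]
eef_rot: [0.27, 0.604, 0.683, 0.309]
ft_force: [0.2, 0.1, -0.6]
width: 29.7
```

Run:
```python
from h import *
s,p,R=state();X=Rz(.11);print(np.round(s['ft_force'],1),s['ft_torque'],'g in rail',X.T@(p+R@np.array([-3,-3.5,53])-[678.8,10.8,335]),np.degrees(np.arccos(-R[2,2])))
```

```text
t 9.48 tcp [609.1   9.5 335.5] q [-0.103 -0.222  2.214  0.509  0.359 -2.201] F [ 0.2  0.1 -0.6] w 29.7
[ 0.2  0.1 -0.6] [-0.0534958   0.50013847  0.0347412 ] g in rail [-32.05928474   3.99462897 -37.22040741] 48.508270158747926
```

```bash
cat >> h.py <<'E'
def pitchscan(p,R,grip=(-3,-3.5,53)):
    im=cv2.GaussianBlur(eyes.get_image('side'),(0,0),.6).min(2).astype(np.float32);g=p+R@np.array(grip);best=[]
    pts=[(4,y,-135) for y in np.linspace(-32,32,30)]+[(4,s*32,z) for s in(-1,1) for z in np.linspace(-133,-95,15)]
    for yaw in(.05,.1,.15):
      for ph in np.arange(-.5,.6,.02):
       for dz in(-3,0,3):
        uv=proj('side',g+[0,0,dz]+(np.array(pts,float)-[-15,0,-42])@(Rz(yaw)@e('y',ph)).T).astype(np.float32)
        v=cv2.remap(im,uv[:,0].copy(),uv[:,1].copy(),cv2.INTER_LINEAR).mean();best.append((v,round(ph,2),yaw,dz))
    best.sort();return best[:6]
E
python3 - <<'E'
from h import *
s,p,R=state();print(pitchscan(p,R))
E
```

```text
t 9.48 tcp [609.1   9.5 335.5] q [-0.103 -0.222  2.214  0.509  0.359 -2.201] F [ 0.2  0.1 -0.6] w 29.7
[(np.float32(19.348795), np.float64(-0.44), 0.15, 3), (np.float32(19.484407), np.float64(-0.46), 0.15, 3), (np.float32(19.792725), np.float64(-0.48), 0.15, 0), (np.float32(19.908073), np.float64(-0.46), 0.15, 0), (np.float32(20.12482), np.float64(-0.5), 0.15, -3), (np.float32(20.157015), np.float64(-0.48), 0.15, 3)]
```

```bash
sed -i "s/im=cv2.GaussianBlur(eyes.get_image('side'),(0,0),.6).min(2).astype(np.float32)/im=-cv2.GaussianBlur(cv2.morphologyEx(eyes.get_image('side').min(2),cv2.MORPH_BLACKHAT,np.ones((7,7))),(0,0),.6).astype(np.float32)/" h.py
python3 - <<'E'
from h import *
s,p,R=state()
for b in pitchscan(p,R):print(np.round(b,2))
E
```

```text
t 9.53 tcp [609.    9.5 335.6] q [-0.103 -0.223  2.214  0.509  0.359 -2.2  ] F [-0.4  0.1 -1.9] w 30.0
[-4.091e+01  4.000e-02  1.500e-01  3.000e+00]
[-4.0e+01  2.0e-02  1.5e-01  3.0e+00]
[-38.55   0.     0.15   0.  ]
[-38.38   0.04   0.1    3.  ]
[-38.01   0.06   0.15   3.  ]
[-3.796e+01  2.000e-02  1.500e-01  0.000e+00]
```

{"api": "step_arm", "payload": {
  "increments": [
    [[0, -5, -6], [0, 0, 0]],
    [[2, 7, -6], [0, 0, 0]],
    [[2, 5, -4], [0, 0, 0]],
    [[0, 0, 0], [0, 0, 0]]
  ]
}}

```text
t: 9.92
position: [602.5, 12.5, 358.2]
eef_rot: [0.274, 0.603, 0.681, 0.312]
ft_force: [-0.1, -0.7, -0.7]
width: 29.2
```

Run:
```python
from h import *
s,p,R=state();X=Rz(.11);print('g in rail',X.T@(p+R@np.array([-3,-3.5,53])-[678.8,10.8,335]),np.degrees(np.arccos(-R[2,2])),np.arctan2(R[1,2],R[0,2]))
for b in pitchscan(p,R)[:3]:print(np.round(b,2))
```

```text
t 9.92 tcp [602.5  12.5 358.2] q [-0.097 -0.261  2.204  0.454  0.39  -2.138] F [-0.1 -0.7 -0.7] w 29.2
g in rail [-37.82379524   7.61826552 -14.20179179] 49.102450773450734 0.1248166375917879
[-4.754e+01  2.000e-02  1.500e-01  3.000e+00]
[-46.47   0.     0.15   3.  ]
[-4.619e+01  2.000e-02  1.000e-01  3.000e+00]
```

{"api": "step_arm", "payload": {
  "increments": [
    [[-3, -4, 2], [0, 0, 0]],
    [[0, 0, 0], [0, 0, 0]]
  ]
}}

```text
t: 10.13
position: [602.3, 9.4, 356.3]
eef_rot: [0.276, 0.602, 0.681, 0.313]
ft_force: [-0.6, -0.4, -0.7]
width: 29.4
```

Run:
```python
from h import *
s,p,R=state();X=Rz(.11);print('g in rail',X.T@(p+R@np.array([-3,-3.5,53])-[678.8,10.8,335]))
```

```text
t 10.13 tcp [602.3   9.4 356.3] q [-0.105 -0.261  2.21   0.48   0.383 -2.17 ] F [-0.6 -0.4 -0.7] w 29.4
g in rail [-38.18424397   4.58504439 -15.81559631]
```

{"api": "step_arm", "payload": {
  "increments": [
    [[-1, -5, 5], [0, 0, 0]],
    [[0, 2, 5], [0, 0, 0]],
    [[0, 5, 5], [0, 0, 0]],
    [[0, 5, 4], [0, 0, 0]],
    [[0, 0, 0], [0, 0, 0]]
  ]
}}

```text
t: 10.55
position: [617.0, 10.3, 341.6]
eef_rot: [0.271, 0.604, 0.683, 0.309]
ft_force: [0.3, 0.1, -1.2]
width: 29.6
```

Run:
```python
from h import *
s,p,R=state();X=Rz(.11);print('g in rail',X.T@(p+R@np.array([-3,-3.5,53])-[678.8,10.8,335]),np.degrees(np.arccos(-R[2,2])),np.arctan2(R[1,2],R[0,2]))
for b in pitchscan(p,R)[:4]:print(np.round(b,2))
```

```text
t 10.55 tcp [617.   10.3 341.6] q [-0.099 -0.211  2.193  0.492  0.364 -2.182] F [ 0.3  0.1 -1.2] w 29.6
g in rail [-24.03334034   3.96917154 -31.10725747] 48.54576026372448 0.1272244631807343
[-41.2   -0.34   0.15  -3.  ]
[-41.03  -0.32   0.15   0.  ]
[-40.65  -0.28   0.1    3.  ]
[-40.45  -0.28   0.15   3.  ]
```

{"api": "step_arm", "payload": {
  "increments": [
    [[0, -8, -8], [0, 0, 0]],
    [[0, -3, -8], [0, 0, 0]],
    [[-1, 7, -8], [0, 0, 0]],
    [[-1, 3, -3], [0, 0, 0]],
    [[0, 0, 0], [0, 0, 0]]
  ]
}}

```text
t: 11.02
position: [594.8, 5.7, 362.0]
eef_rot: [0.272, 0.603, 0.683, 0.31]
ft_force: [1.1, -0.6, -0.1]
width: 29.3
```

```bash
cat >> h.py <<'E'
def hscan(p,R,grip=(-3,-3.5,53),ph0=None):
    I={n:-cv2.GaussianBlur(cv2.morphologyEx(eyes.get_image(n).min(2),cv2.MORPH_BLACKHAT,np.ones((7,7))),(0,0),.7).astype(np.float32) for n in('side','top')}
    g0=p+R@np.array(grip)
    lo=[(4,y,-135) for y in np.linspace(-32,32,30)]+[(4,s*32,z) for s in(-1,1) for z in np.linspace(-133,-95,15)]
    hk=[(15*np.cos(t),y,-5+15*np.sin(t)) for y in(-12,12) for t in np.linspace(0,2.2,12)]
    def sc(a):
        g=g0+Rz(.11)@np.array([a[2],a[4],a[3]]);T=Rz(a[0])@e('y',a[1]);r=[]
        for n,P in(('side',lo),('top',hk)):
            uv=proj(n,g+(np.array(P,float)-[-15,0,-42])@T.T).astype(np.float32);r.append(cv2.remap(I[n],uv[:,0].copy(),uv[:,1].copy(),cv2.INTER_LINEAR).mean())
        return r
    f=lambda a:sum(sc(a))+.5*(a[2]**2+a[3]**2+a[4]**2)
    from scipy.optimize import differential_evolution as de
    r=de(f,[(0,.2),(-.6,.6),(-5,5),(-5,5),(-5,5)],seed=1,maxiter=60)
    g=g0+Rz(.11)@np.array([r.x[2],r.x[4],r.x[3]]);o=g+Rz(r.x[0])@e('y',r.x[1])@np.array([15,0,42])
    print('yaw,pitch,d',np.round(r.x,2),'scores',np.round(sc(r.x),1),'origin in rail',np.round(Rz(.11).T@(o-[678.8,10.8,335]),1));return r.x,o
E
python3 - <<'E'
from h import *
s,p,R=state();X=Rz(.11);print('g in rail',X.T@(p+R@np.array([-3,-3.5,53])-[678.8,10.8,335]),np.degrees(np.arccos(-R[2,2])))
a,o=hscan(p,R)
overlay(wires_hanger(),o,Rz(a[0])@e('y',a[1]),o-[0,0,40],'pics/ov6.png',(50,37))
E
```

```text
t 11.02 tcp [594.8   5.7 362. ] q [-0.117 -0.279  2.208  0.464  0.417 -2.159] F [ 1.1 -0.6 -0.1] w 29.3
g in rail [-46.48842075   1.75237419 -10.65556787] 48.71517756350167
yaw,pitch,d [ 0.16 -0.34 -2.19 -1.34  1.14] scores [-36.7 -37.4] origin in rail [-48.7   2.9  32.6]
(592, 800, 3)
```

View pics/ov6.png

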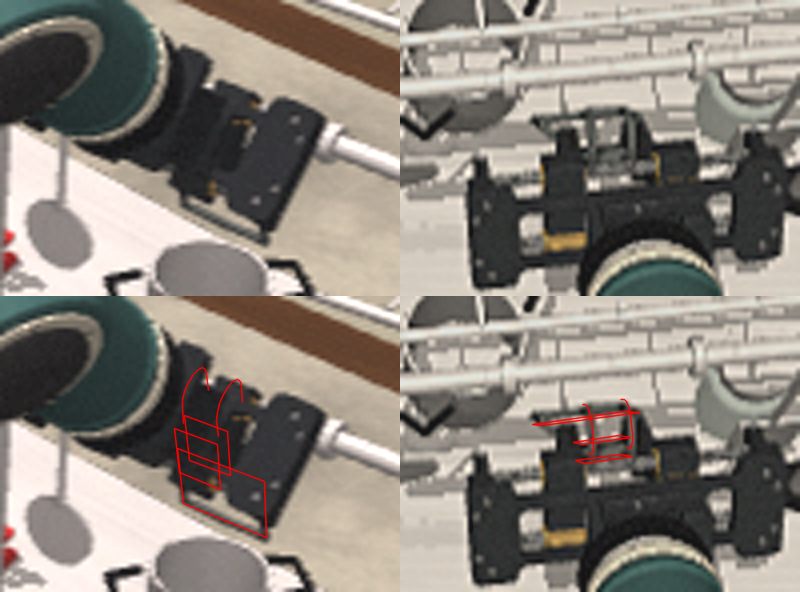

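The fit and picture agree: loop bar at top crop (540,125)–(635,110), hanger now leaning back about 0.34 rad with the hook tip raised. From here the tip clears the rail with the fingers below it.

{"api": "step_arm", "payload": {
  "increments": [
    [[0, 6, 8], [0, 0, 0]],
    [[0, 6, 8], [0, 0, 0]],
    [[0, 5, 7], [0, 0, 0]],
    [[0, 3, 4], [0, 0, 0]],
    [[0, 0, 0], [0, 0, 0]]
  ]
}}

```text
t: 11.63
position: [631.5, 10.7, 355.2]
eef_rot: [0.27, 0.604, 0.683, 0.309]
ft_force: [-7.7, -1.9, 3.2]
width: 29.5
```

```bash
cat >> h.py <<'E'
def hook():
    s,p,R=state();X=Rz(.11);g=X.T@(p+R@np.array([-3,-3.5,53])-[678.8,10.8,335])
    print('origin est in rail',g+[-2.2,1.1,43.3],np.degrees(np.arccos(-R[2,2])),'F',np.round(R.T@s['ft_force'],1));print('fwd/down tool',np.round(R.T@X[:,0],2),np.round(R.T@[0,0,-1],2));return p,R
E
python3 - <<'E'
from h import *
hook()
E
```

```text
t 11.63 tcp [631.5  10.7 355.2] q [-0.096 -0.191  2.151  0.458  0.385 -2.143] F [-7.7 -1.9  3.2] w 29.5
origin est in rail [-11.82963756   3.86440288  25.74332703] 48.44370275063582 F [-0.9 -2.8 -8. ]
fwd/down tool [-0.01  0.66  0.75] [-0.   -0.75  0.66]
```

Run:
```python
from h import *
s,p,R=state();a,o=hscan(p,R);a,o=hscan(p,R,grip=(-3,-3.5,51))
for b in pitchscan(p,R)[:3]:print(np.round(b,2))
```

```text
t 11.63 tcp [631.5  10.7 355.2] q [-0.096 -0.191  2.151  0.458  0.385 -2.143] F [-7.7 -1.9  3.2] w 29.5
yaw,pitch,d [ 0.14 -0.35 -2.86 -1.54  1.41] scores [-40.7 -64.6] origin in rail [-12.6   4.2  25.5]
yaw,pitch,d [ 0.12 -0.34 -2.68 -1.99  1.53] scores [-41.4 -65.6] origin in rail [-13.6   4.3  26.4]
[-41.77  -0.3    0.15   0.  ]
[-41.57  -0.28   0.15   3.  ]
[-40.35  -0.32   0.15  -3.  ]
```

{"api": "step_arm", "payload": {
  "increments": [
    [[0, -2, -2], [0, 0, 0]],
    [[0, 0, 0], [0, 0, 0]]
  ]
}}

```text
t: 12.05
position: [628.4, 10.1, 356.6]
eef_rot: [0.271, 0.604, 0.683, 0.31]
ft_force: [0.5, 0.2, -1.6]
width: 29.2
```

{"api": "step_arm", "payload": {
  "increments": [
    [[0, -5, 6], [0, 0, 0]],
    [[0, 0, 0], [0, 0, 0]]
  ]
}}

```text
t: 12.22
position: [631.6, 9.7, 354.3]
eef_rot: [0.276, 0.602, 0.681, 0.313]
ft_force: [1.9, -0.9, -8.4]
width: 29.6
```

Run:
```python
from h import *
p,R=hook();hscan(p,R)
```

```text
t 12.22 tcp [631.6   9.7 354.3] q [-0.097 -0.193  2.16   0.481  0.366 -2.167] F [ 1.9 -0.9 -8.4] w 29.6
origin est in rail [-11.32173417   2.69375444  25.34616775] 49.25916614663372 F [-1.1 -5.2  6.8]
fwd/down tool [-0.01  0.65  0.76] [-0.   -0.76  0.65]
yaw,pitch,d [ 0.13 -0.36 -2.94 -1.71  1.21] scores [-36.2 -64.7] origin in rail [-12.7   2.8  24.9]
```

{"api": "step_arm", "payload": {
  "increments": [
    [[0, 0, 0], [0, 0, 0]],
    [[0, 0, 0], [0, 0, 0]]
  ]
}}

```text
t: 12.48
position: [631.5, 9.7, 354.3]
eef_rot: [0.276, 0.603, 0.681, 0.312]
ft_force: [2.9, 1.7, -1.3]
width: 29.3
```

{"api": "step_arm", "payload": {
  "increments": [
    [[0, -5, 3], [0, 0, 0]],
    [[0, -5, 4], [0, 0, 0]],
    [[0, 0, 0], [0, 0, 0]],
    [[0, 0, 0], [0, 0, 0]]
  ]
}}

```text
t: 12.82
position: [633.8, 9.0, 351.2]
eef_rot: [0.282, 0.601, 0.678, 0.317]
ft_force: [3.1, -0.0, -1.6]
width: 29.6
```

Run:
```python
from h import *
p,R=hook();hscan(p,R)
```

```text
t 12.82 tcp [633.8   9.  351.2] q [-0.097 -0.189  2.169  0.518  0.338 -2.205] F [ 3.1 -0.  -1.6] w 29.6
origin est in rail [-8.59090796  1.5532008  22.94994392] 50.22437786724474 F [-0.4  0.7  3.4]
fwd/down tool [-0.01  0.64  0.77] [ 0.   -0.77  0.64]
yaw,pitch,d [ 0.12 -0.37 -2.83 -1.88  1.4 ] scores [-34.3 -62.6] origin in rail [-10.6   1.8  22.4]
```

{"api": "step_arm", "payload": {
  "increments": [
    [[0, 5, -4], [0.01, 0, 0]],
    [[0, 3, 3], [0.01, 0, 0]],
    [[0, 3, 4], [0, 0, 0]],
    [[0, 0, 0], [0, 0, 0]],
    [[0, 0, 0], [0, 0, 0]]
  ]
}}

```text
t: 13.33
position: [637.8, 10.8, 346.5]
eef_rot: [0.268, 0.606, 0.685, 0.304]
ft_force: [0.0, 0.5, -1.0]
width: 29.6
```

{"api": "step_arm", "payload": {
  "increments": [
    [[0, -5, 4], [0, 0, 0]],
    [[0, -4, 4], [0, 0, 0]],
    [[0, 0, 0], [0, 0, 0]],
    [[0, 0, 0], [0, 0, 0]]
  ]
}}

```text
t: 13.67
position: [640.5, 10.2, 338.3]
eef_rot: [0.272, 0.605, 0.683, 0.307]
ft_force: [1.8, 0.2, 1.2]
width: 29.8
```

Run:
```python
from h import *
p,R=hook();hscan(p,R)
```

```text
t 13.67 tcp [640.5  10.2 338.3] q [-0.091 -0.157  2.154  0.48   0.347 -2.169] F [1.8 0.2 1.2] w 29.8
origin est in rail [-3.04083673  2.12743919  8.82065534] 48.38972576086788 F [-0.   2.1  0.6]
fwd/down tool [-0.01  0.66  0.75] [ 0.   -0.75  0.66]
yaw,pitch,d [ 0.16 -0.34 -2.91 -2.09  1.2 ] scores [-39.4 -66.6] origin in rail [-3.5  2.2  8. ]
```

{"api": "step_arm", "payload": {
  "increments": [
    [[0, -3, 4], [0, 0, 0]],
    [[0, -3, 4], [0, 0, 0]],
    [[0, 0, 0], [0, 0, 0]],
    [[0, 0, 0], [0, 0, 0]]
  ]
}}

```text
t: 14.1
position: [644.8, 10.0, 333.6]
eef_rot: [0.276, 0.603, 0.681, 0.309]
ft_force: [-0.8, -0.8, 0.1]
width: 29.9
```

Run:
```python
from h import *
p,R=hook();hscan(p,R)
```

```text
t 14.10 tcp [644.8  10.  333.6] q [-0.09  -0.145  2.158  0.51   0.323 -2.2  ] F [-0.8 -0.8  0.1] w 29.9
origin est in rail [1.68609465 1.33188016 4.44263938] 48.98339164512151 F [-0.7 -0.5 -0.7]
fwd/down tool [-0.01  0.66  0.75] [ 0.   -0.75  0.66]
yaw,pitch,d [ 0.13 -0.35 -2.47 -1.69  1.11] scores [-36.6 -61. ] origin in rail [0.9 1.3 4.1]
```

{"api": "step_arm", "payload": {
  "increments": [
    [[0, -3, 2], [0, 0, 0]],
    [[0, -3, 2], [0, 0, 0]],
    [[0, 0, 0], [0, 0, 0]],
    [[0, 0, 0], [0, 0, 0]]
  ]
}}

```text
t: 14.53
position: [646.4, 9.7, 332.9]
eef_rot: [0.281, 0.601, 0.68, 0.312]
ft_force: [0.9, 0.0, 1.2]
width: 29.5
```

Run:
```python
from h import *
p,R=hook();a,o=hscan(p,R)
im=eyes.get_image('top').min(2).astype(np.float32);X=Rz(.11)
ys=np.arange(-40,45,2.5)
print('y   ',*['%4d'%y for y in ys])
for dx,dz in((-18,0),(-12,5),(-6,8),(0,10),(6,8),(12,5),(18,0),(24,0)):
    uv=proj('top',np.array([678.8,10.8,335])+np.array([(dx,y,dz) for y in ys])@X.T).astype(np.float32)
    print('%3d'%dx,*['%4d'%v for v in cv2.remap(im,uv[:,0].copy(),uv[:,1].copy(),1).ravel()])
```

```text
t 14.53 tcp [646.4   9.7 332.9] q [-0.09  -0.143  2.162  0.537  0.307 -2.227] F [0.9 0.  1.2] w 29.5
origin est in rail [3.60165972 0.74668517 4.28824038] 49.672795896779746 F [-0.1  1.5 -0.1]
fwd/down tool [-0.01  0.65  0.76] [ 0.01 -0.76  0.65]
yaw,pitch,d [ 0.15 -0.36 -2.22 -1.4   1.25] scores [-34.  -57.4] origin in rail [2.8 0.9 4.2]
y     -40  -37  -35  -32  -30  -27  -25  -22  -20  -17  -15  -12  -10   -7   -5   -2    0    2    5    7   10   12   15   17   20   22   25   27   30   32   35   37   40   42
-18   20   21   18   18   15   38   54   65   48   39   47   58   56   49   48   62   57   61   57   41   45   56   53   39   26   20   20   21   20   21   21   20   17   25
-12   14   15   14   14   14   11   11   12    9    7    2   37   33   33   40   39   34   32   33   25   27   39   24   15   11   13   14   12   12   13   12   15   12    3
 -6   80   79   77   78   76   74   72   89   88   89   66   39   34   83   81   89   86   88   90   91   41   39   44   84   85   80   83   84   93   90   88   85   84   82
  0  127  131  129  129  128  126  124  123  127  122   85   42   49   98  124  128  127  125  128  117   55   46   53  136  134  130  127  127  124  120  125  128  129  129
  6  103  106   99   84   97  101   99   89   80   73   57   44   44   69   87   91   92   78   79   63   42   36   61   90   88   89   82   79   85   91   84   68   75   79
 12  115  116  109   79  118  120  119  121  111   84   38   20   13   26   25   24   29   30   32   29   23   19   13   51   52   48   38   43   47   42   43   38   27   16
 18  109  113   81  102  116  116  117  119  116  109   90   56   36   41   46   54   58   49   46   41   34   25   39   91  100   91   76  110  123  120  114   77   70   59
 24   73   82   79   76   75   70   71   71   71   86   89   88   87   85   85   81   79   80   80   78   87   93   91   88   85   83   78   74   74   74   76   72   68   82
```

The pixel scan shows dark wires crossing over the bright rail at y = ±12 mm and ending 12–18 mm beyond it, so the hook is on. Releasing.

{"api": "step_arm", "payload": {
  "increments": [
    [[0, 0, 0], [0, 0, 0]],
    [[0, 0, 0], [0, 0, 0]],
    [[0, 0, 0], [0, 0, 0]],
    [[0, 0, 0], [0, 0, 0]],
    [[0, 0, 0], [0, 0, 0]],
    [[0, 0, 0], [0, 0, 0]],
    [[0, 0, 0], [0, 0, 0]],
    [[0, 0, 0], [0, 0, 0]],
    [[0, 0, 0], [0, 0, 0]],
    [[0, 0, 0], [0, 0, 0]]
  ],
  "fingers": 1
}}

```text
t: 15.52
position: [644.5, 9.8, 327.9]
eef_rot: [0.278, 0.603, 0.681, 0.31]
ft_force: [0.2, 0.6, -0.1]
width: 88.1
```

Run:
```python
from h import *
s,p,R=state();X=Rz(.11)
# ladle re-fit via finder + plan
for n in('side','top'):
    eyes.get_image(n)
    for l in('hanger','loop_bar','ladle','ladle_grip','tray'):print(n,l,[(np.round(d['xyz']).tolist(),round(d['score'],2)) for d in finder.spot_in(n,l)][:2])
print('back20',R.T@X[:,0]*-20)
```

```text
t 15.52 tcp [644.5   9.8 327.9] q [-0.09  -0.14   2.167  0.536  0.308 -2.227] F [ 0.2  0.6 -0.1] w 88.1
side hanger [([677.0, -2.0, 240.0], 0.59), ([539.0, 540.0, 18.0], 0.52)]
side loop_bar [([675.0, 4.0, 250.0], 0.66), ([538.0, 537.0, 19.0], 0.53)]
side ladle [([428.0, -350.0, 61.0], 0.68)]
side ladle_grip [([746.0, -141.0, 76.0], 0.21)]
side tray [([462.0, -322.0, 6.0], 0.58), ([677.0, -1.0, 245.0], 0.41)]
top hanger [([538.0, 544.0, 22.0], 0.55), ([679.0, 14.0, 320.0], 0.51)]
top loop_bar [([684.0, 17.0, 315.0], 0.62), ([543.0, 540.0, 19.0], 0.55)]
top ladle [([452.0, -345.0, 34.0], 0.69)]
top ladle_grip [([454.0, -346.0, 35.0], 0.68)]
top tray [([462.0, -324.0, 1.0], 0.82), ([766.0, -141.0, 105.0], 0.65)]
back20 [  0.19151516 -13.06669853 -15.1401688 ]
```

{"api": "step_arm", "payload": {
  "increments": [
    [[0, 0, -20], [0, 0, 0]],
    [[0, 0, -30], [0, 0, 0]],
    [[0, 0, -30], [0, 0, 0]],
    [[0, 0, -30], [0, 0, 0]],
    [[0, 0, -20], [0, 0, 0.1]],
    [[0, 0, -10], [0, 0, 0.12]],
    [[0, 0, 0], [0, 0, 0.12]],
    [[0, 0, 0], [0, 0, 0.12]],
    [[0, 0, 0], [0, 0, 0.12]],
    [[0, 0, 0], [0, 0, 0.12]]
  ]
}}

```text
t: 16.95
position: [533.8, -3.0, 424.9]
eef_rot: [0.15, 0.805, 0.422, 0.389]
ft_force: [-0.4, 0.1, -0.0]
width: 88.1
```

{"api": "step_arm", "payload": {
  "increments": [
    [[0, 0, 0], [0, 0, 0.124]],
    [[0, 0, 0], [0, 0, 0.124]],
    [[0, 0, 0], [0, 0, 0.124]],
    [[0, 0, 0], [0, 0, 0.124]],
    [[0, 0, 0], [0, 0, 0.124]],
    [[0, 0, 0], [0, 0, 0.124]],
    [[0, 0, 0], [0, 0, 0.124]],
    [[0, 0, 0], [0, 0, 0.124]],
    [[0, 0, 0], [0, 0, 0.124]],
    [[0, 0, 0], [0, 0, 0.124]]
  ]
}}

```text
t: 17.78
position: [532.7, -3.0, 426.2]
eef_rot: [-0.106, 0.899, -0.129, 0.404]
ft_force: [-0.0, 0.5, -0.2]
width: 87.8
```

{"api": "step_arm", "payload": {
  "increments": [
    [[0, 0, 0], [0, 0, 0.124]],
    [[0, 0, 0], [0, 0, 0.124]],
    [[0, 0, 0], [0, 0, 0.124]],
    [[0, 0, 0], [0, 0, 0.124]],
    [[0, 0, 0], [0, 0, 0.124]],
    [[0, 0, 0], [0, 0, 0.124]],
    [[0, 0, 0], [0, 0, 0.124]],
    [[0, 0, 0], [0, 0, 0.124]],
    [[0, 0, 0], [0, 0, 0.1]],
    [[0, 0, 0], [0, 0, 0]]
  ]
}}

```text
t: 18.62
position: [531.9, -2.9, 426.4]
eef_rot: [-0.303, 0.696, -0.583, 0.288]
ft_force: [-0.1, -0.2, 0.1]
width: 88.4
```

```bash
cat >> h.py <<'E'
def lfit(x0,zfix=None,th=45):
    from scipy.optimize import differential_evolution as de
    M={}
    for n in('side','top'):
        im=cv2.resize(eyes.get_image(n),None,fx=4,fy=4,interpolation=cv2.INTER_LINEAR).max(2);u,v=(proj(n,np.array(x0[:3])-[0,0,60])[0]*4).astype(int)
        m=np.zeros(im.shape,np.uint8);m[max(0,v-130):v+130,max(0,u-130):u+130]=1;M[n]=((im<th)&(m>0)).astype(np.uint8);print(n,'dark px',M[n].sum()/16)
    box=np.array([(x,y,z) for x in(-17,-5) for y in(-13,13) for z in(-114,-18)],float)
    def f(a):
        T=Rz(a[3])@Ro.from_euler('xy',a[4:6] if len(a)>4 else [0,0]).as_matrix();c=0
        for n in M:
            h=cv2.convexHull(((proj(n,a[:3]+box@T.T)+.5)*4-.5).astype(np.float32)).round().astype(np.int32);k=np.zeros_like(M[n]);cv2.fillConvexPoly(k,h,1)
            c+=1-(k&M[n]).sum()/max(1,(k|M[n]).sum())
        return c
    r=de(f,[(x0[0]-15,x0[0]+15),(x0[1]-15,x0[1]+15),(x0[2]-8,x0[2]+8),(x0[3]-.3,x0[3]+.3)],seed=1,maxiter=40,popsize=12);return r.x,r.fun
E
python3 - <<'E'
from h import *
s,p,R=state();print(np.round(R,2))
print(lfit([438,-345,170,.15]))
E
```

```text
t 18.62 tcp [531.9  -2.9 426.4] q [-0.159 -0.474  2.222  0.379  0.583  1.007] F [-0.1 -0.2  0.1] w 88.4
[[ 0.15 -0.64  0.75]
 [-0.99 -0.14  0.09]
 [ 0.05 -0.76 -0.65]]
side dark px 399.625
top dark px 130.1875
(array([ 4.40169699e+02, -3.44729662e+02,  1.66160824e+02,  1.85809276e-01]), np.float64(0.700046555587898))
```

Run:
```python
from h import *
F=np.diag([-1.,-1,1]);R1=tgtR(.18,np.radians(40))@F;G=np.array([428.7,-347,129])
s,p0,R0=state();t=G-130*R1[:,2]
from scipy.spatial.transform import Slerp
S=Slerp([0,1],Ro.from_matrix([R0,R1]));q=s['joint_positions']
for f in np.linspace(0,1,6):
    q,er=ik(p0+f*(t-p0),S(f).as_matrix(),q);print(np.round(q,2),round(er,1))
for d in(80,50):print(np.round(ik(G-d*R1[:,2],R1,q)[0],2))
plan(t,R1)
```

```text
t 18.72 tcp [531.9  -2.9 426.5] q [-0.159 -0.474  2.222  0.379  0.583  1.002] F [ 0.  -0.3 -0.5] w 88.3
[-0.16 -0.47  2.22  0.37  0.58  1.01] 0.0
[-0.41 -0.5   2.29  0.63  0.69  0.62] 0.0
[-0.66 -0.46  2.33  0.78  0.82  0.31] 0.0
[-0.89 -0.37  2.34  0.85  0.92  0.05] 0.0
[-1.07 -0.23  2.31  0.86  0.98 -0.15] 0.0
[-1.22 -0.07  2.25  0.84  1.02 -0.31] 0.0
[-1.14  0.    2.26  0.9   0.91 -0.34]
[-1.1   0.05  2.26  0.95  0.86 -0.37]
t 18.72 tcp [531.9  -2.9 426.5] q [-0.159 -0.474  2.222  0.379  0.583  1.002] F [ 0.  -0.3 -0.5] w 88.3
shift after turn (tool) [320.1 316.2  -7. ] shift now [314.7 318.8 -41.9] turn [-0.163 -0.053  0.021]
```

{"api": "step_arm", "payload": {
  "increments": [
    [[10, 0, 0], [-0.08, -0.027, 0.01]],
    [[25, 5, 0], [-0.08, -0.027, 0.01]],
    [[28, 25, 0], [0, 0, 0]],
    [[28, 27, 0], [0, 0, 0]],
    [[28, 27, 0], [0, 0, 0]],
    [[28, 27, 0], [0, 0, 0]],
    [[28, 27, 0], [0, 0, 0]],
    [[28, 27, 0], [0, 0, 0]],
    [[28, 27, 0], [0, 0, 0]],
    [[0, 0, 0], [0, 0, 0]]
  ]
}}

```text
t: 19.55
position: [429.8, -269.6, 306.5]
eef_rot: [-0.261, 0.733, -0.586, 0.227]
ft_force: [0.1, -0.9, -0.5]
width: 88.5
```

Run:
```python
from h import *
F=np.diag([-1.,-1,1]);R1=tgtR(.18,np.radians(40))@F;G=np.array([428.7,-347,129])
plan(G-130*R1[:,2],R1)
```

```text
t 19.55 tcp [ 429.8 -269.6  306.5] q [-0.935 -0.243  2.233  0.788  0.963  0.009] F [ 0.1 -0.9 -0.5] w 88.5
shift after turn (tool) [ 75.9 125.5  -3.7] shift now [ 70.6 128.6  -4.6] turn [-0.007 -0.     0.042]
```

{"api": "step_arm", "payload": {
  "increments": [
    [[0, 35, 0], [0, 0, 0.02]],
    [[0, 35, 0], [0, 0, 0.02]],
    [[20, 20, 0], [0, 0, 0]],
    [[25, 15, 0], [0, 0, 0]],
    [[20, 10, 0], [0, 0, 0]],
    [[5, 5, 0], [0, 0, 0]],
    [[0, 0, 0], [0, 0, 0]]
  ]
}}

```text
t: 20.13
position: [350.1, -362.4, 227.2]
eef_rot: [-0.263, 0.724, -0.597, 0.225]
ft_force: [0.1, -0.1, -0.2]
width: 88.1
```

Run:
```python
from h import *
F=np.diag([-1.,-1,1]);R1=tgtR(.18,np.radians(40))@F;G=np.array([428.7,-347,129])
plan(G-130*R1[:,2],R1);plan(G-50*R1[:,2],R1)
o=np.array([439.5,-345,169]);overlay(wires_ladle(),o,Rz(.18),o-[0,0,40],'pics/ov7.png',(48,36))
```

```text
t 20.13 tcp [ 350.1 -362.4  227.2] q [-1.214 -0.067  2.247  0.855  1.009 -0.329] F [ 0.1 -0.1 -0.2] w 88.1
shift after turn (tool) [-1.1  1.8 -3.3] shift now [-1.1  1.7 -3.4] turn [-0.009 -0.005  0.014]
t 20.13 tcp [ 350.1 -362.4  227.2] q [-1.214 -0.067  2.247  0.855  1.009 -0.329] F [ 0.1 -0.1 -0.2] w 88.1
shift after turn (tool) [-1.1  1.8 76.7] shift now [-1.5  2.4 76.6] turn [-0.009 -0.005  0.014]
(600, 800, 3)
```

View pics/ov7.png

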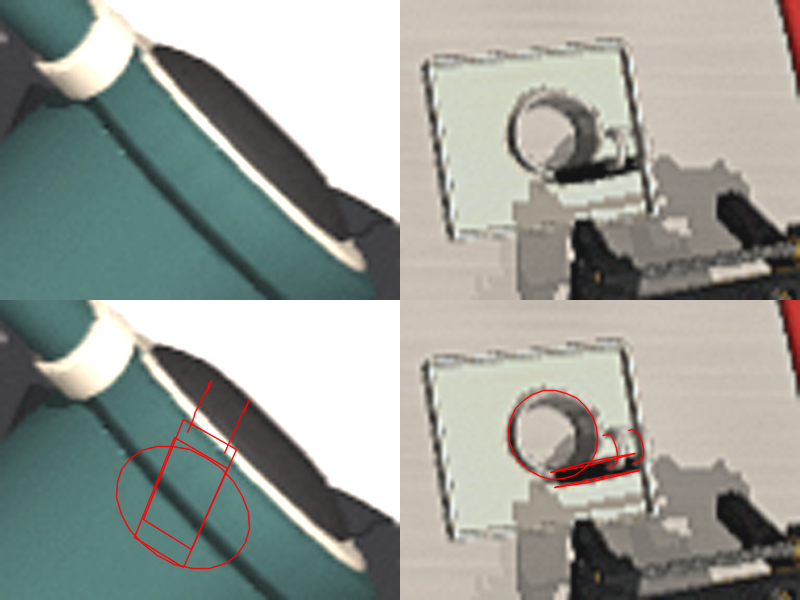

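Only the top view shows the ladle, since the arm hides it from the side. Bowl at (550,132) and handle (555,182)–(638,160) lie within about 3 crop px of the overlay. Approaching.

{"api": "step_arm", "payload": {
  "increments": [
    [[-1, 1, 20], [-0.01, 0, 0.01]],
    [[0, 1, 20], [0, 0, 0]],
    [[0, 0, 15], [0, 0, 0]],
    [[0, 0, 10], [0, 0, 0]],
    [[0, 0, 0], [0, 0, 0]]
  ]
}}

```text
t: 20.65
position: [395.2, -349.5, 180.8]
eef_rot: [-0.26, 0.726, -0.596, 0.224]
ft_force: [-0.2, -0.1, -0.1]
width: 87.9
```

Run:
```python
from h import *
F=np.diag([-1.,-1,1]);R1=tgtR(.18,np.radians(40))@F;G=np.array([430,-347,129])
plan(G-50*R1[:,2],R1)
```

```text
t 20.65 tcp [ 395.2 -349.5  180.8] q [-1.103  0.021  2.263  0.936  0.872 -0.361] F [-0.2 -0.1 -0.1] w 87.9
shift after turn (tool) [ 3.8  6.8 12. ] shift now [ 3.6  6.9 12. ] turn [-0.002 -0.006  0.017]
```

{"api": "step_arm", "payload": {
  "increments": [
    [[2, 4, 6], [0, 0, 0.01]],
    [[2, 3, 6], [0, 0, 0.01]],
    [[0, 0, 0], [0, 0, 0]],
    [[0, 0, 0], [0, 0, 0]]
  ]
}}

```text
t: 20.98
position: [399.8, -352.0, 168.3]
eef_rot: [-0.262, 0.72, -0.602, 0.223]
ft_force: [-0.3, 0.4, -0.3]
width: 88.1
```

Run:
```python
from h import *
F=np.diag([-1.,-1,1]);R1=tgtR(.18,np.radians(40))@F;G=np.array([430,-347,129])
plan(G-50*R1[:,2],R1)
```

```text
t 20.98 tcp [ 399.8 -352.   168.3] q [-1.097  0.051  2.262  0.959  0.853 -0.373] F [-0.3  0.4 -0.3] w 88.1
shift after turn (tool) [ 0.4  1.8 -0.2] shift now [ 0.4  1.8 -0.2] turn [-0.004 -0.006  0.   ]
```

{"api": "step_arm", "payload": {
  "increments": [
    [[0, 0, 0], [0, 0, 0]],
    [[0, 0, 0], [0, 0, 0]],
    [[0, 0, 0], [0, 0, 0]],
    [[0, 0, 0], [0, 0, 0]],
    [[0, 0, 0], [0, 0, 0]],
    [[0, 0, 0], [0, 0, 0]],
    [[0, 0, 0], [0, 0, 0]],
    [[0, 0, 0], [0, 0, 0]],
    [[0, 0, 0], [0, 0, 0]],
    [[0, 0, 0], [0, 0, 0]]
  ],
  "fingers": -1
}}

```text
t: 21.82
position: [399.0, -353.9, 170.0]
eef_rot: [-0.261, 0.72, -0.603, 0.224]
ft_force: [-1.2, -1.1, 0.7]
width: 25.5
```

{"api": "step_arm", "payload": {
  "increments": [
    [[0, 0, 0], [0, 0, 0]],
    [[0, 0, 0], [0, 0, 0]]
  ]
}}

```text
t: 21.98
position: [399.0, -354.0, 170.0]
eef_rot: [-0.261, 0.72, -0.603, 0.224]
ft_force: [-0.9, 0.3, 1.1]
width: 25.6
```

Run:
```python
from h import *
s,p,R=state();np.save('Lg.npy',np.c_[R,p]);print('grip',p+50*R[:,2],np.degrees(np.arccos(-R[2,2])),'yaw',np.arctan2(R[0,0],-R[1,0]));print('up10',R.T@[0,0,10])
```

```text
t 21.98 tcp [ 399. -354.  170.] q [-1.1    0.049  2.261  0.958  0.853 -0.373] F [-0.9  0.3  1.1] w 25.6
grip [ 430.89052312 -348.63968797  131.88087892] 40.27470523786078 yaw 0.17421991449531904
up10 [ 0.0767417  -6.46407464 -7.62953798]
```

{"api": "step_arm", "payload": {
  "increments": [
    [[0, -5, -6], [0, 0, 0]],
    [[0, -10, -12], [0, 0, 0]],
    [[0, -15, -18], [0, 0, 0]],
    [[0, -18, -21], [0, 0, 0]],
    [[0, -12, -14], [0, 0, 0]],
    [[0, 0, 0], [0, 0, 0]]
  ]
}}

```text
t: 22.48
position: [396.9, -350.4, 263.3]
eef_rot: [-0.262, 0.72, -0.604, 0.218]
ft_force: [0.7, -0.2, -1.2]
width: 25.5
```

Run:
```python
from h import *
F=np.diag([-1.,-1,1]);R1=tgtR(.11,np.radians(40.3))@F
s,p0,R0=state();t=np.array([565,-2,230.])
from scipy.spatial.transform import Slerp
S=Slerp([0,1],Ro.from_matrix([R0,R1]));q=s['joint_positions']
for f in np.linspace(0,1,6):
    q,er=ik(p0+f*(t-p0),S(f).as_matrix(),q);print(np.round(q,2),round(er,1))
plan(t,R1)
print('pot handle',onz('top',(257.5,130),70),onz('top',(281,93),70))
# ladle pose: refit using handle mask
x,fv=lfit([p0[0]+41.5,p0[1]+7.3,p0[2]-1,.17]);print(x,fv)
# loop bar ridge scan
I={n:cv2.GaussianBlur(cv2.morphologyEx(eyes.get_image(n).min(2),cv2.MORPH_BLACKHAT,np.ones((7,7))),(0,0),.7).astype(np.float32) for n in('side','top')}
lo=[(4,y,-135) for y in np.linspace(-32,32,30)]+[(4,k*32,z) for k in(-1,1) for z in np.linspace(-133,-80,20)]
def sc(a,n):
    uv=proj(n,np.array([678.8,10.8,335])+Rz(.11)@np.array([a[0],a[1],a[4]])+np.array(lo)@(Rz(a[2])@e('y',a[3])).T).astype(np.float32);return -cv2.remap(I[n],uv[:,0].copy(),uv[:,1].copy(),1).mean()
from scipy.optimize import differential_evolution as de
for w in(0,.5):
    r=de(lambda a:sc(a,'side')+w*sc(a,'top')+.3*(a[0]**2+a[4]**2),[(-4,4),(-20,20),(-.1,.3),(-.2,.2),(-4,4)],seed=2,maxiter=80);print(np.round(r.x,3),sc(r.x,'side'),sc(r.x,'top'))
```

```text
t 22.48 tcp [ 396.9 -350.4  263.3] q [-1.099 -0.093  2.191  0.823  0.992 -0.154] F [ 0.7 -0.2 -1.2] w 25.5
[-1.1  -0.09  2.19  0.82  0.99 -0.15] 0.0
[-0.94 -0.17  2.27  0.84  0.88 -0.04] 0.0
[-0.76 -0.22  2.33  0.84  0.75  0.12] 0.0
[-0.54 -0.24  2.36  0.8   0.6   0.32] 0.0
[-0.33 -0.22  2.36  0.69  0.45  0.58] 0.0
[-0.12 -0.16  2.32  0.47  0.32  0.94] 0.0
t 22.48 tcp [ 396.9 -350.4  263.3] q [-1.099 -0.093  2.191  0.823  0.992 -0.154] F [ 0.7 -0.2 -1.2] w 25.5
shift after turn (tool) [-327.8 -135.1  158.2] shift now [-313.8 -151.6  171.1] turn [0.007 0.043 0.048]
pot handle [735.40851234 118.50986668  70.        ] [862.27679598  43.72822796  70.        ]
side dark px 205.625
top dark px 1388.875
[ 4.32527421e+02 -3.51918128e+02  2.60133155e+02 -8.96710721e-02] 1.9053662881318192
[ 0.     2.876  0.118 -0.044  0.   ] -56.56899 -44.582546
[-0.577  1.836  0.122 -0.048  0.417] -55.515514 -49.09813
```

{"api": "step_arm", "payload": {
  "increments": [
    [[-15, -6, 7], [0, 0.022, 0.024]],
    [[-30, -12, 14], [0, 0.022, 0.024]],
    [[-33, -14, 16], [0, 0, 0]],
    [[-33, -14, 16], [0, 0, 0]],
    [[-33, -14, 16], [0, 0, 0]],
    [[-33, -14, 16], [0, 0, 0]],
    [[-33, -14, 16], [0, 0, 0]],
    [[-33, -14, 16], [0, 0, 0]],
    [[-20, -8, 10], [0, 0, 0]],
    [[0, 0, 0], [0, 0, 0]]
  ]
}}

```text
t: 23.52
position: [525.7, -55.2, 210.0]
eef_rot: [-0.251, 0.696, -0.638, 0.211]
ft_force: [0.1, 0.2, -1.9]
width: 25.5
```

Run:
```python
from h import *
F=np.diag([-1.,-1,1]);R1=tgtR(.12,np.radians(40.3))@F
plan([565,-2,230],R1)
```

```text
t 23.52 tcp [525.7 -55.2 210. ] q [-0.283 -0.193  2.378  0.669  0.413  0.656] F [ 0.1  0.2 -1.9] w 25.5
shift after turn (tool) [-48.1 -47.6  14.1] shift now [-49.7 -46.3  12.7] turn [ 0.036  0.006 -0.036]
```

{"api": "step_arm", "payload": {
  "increments": [
    [[-12, -14, 2], [0.018, 0, -0.018]],
    [[-14, -14, 3], [0.018, 0, -0.018]],
    [[-12, -11, 4], [0, 0, 0]],
    [[-9, -6, 2], [0, 0, 0]],
    [[0, 0, 0], [0, 0, 0]],
    [[0, 0, 0], [0, 0, 0]]
  ]
}}

```text
t: 24.02
position: [554.9, 1.6, 215.1]
eef_rot: [-0.254, 0.708, -0.623, 0.215]
ft_force: [0.7, 0.5, -1.8]
width: 25.9
```

```bash
cat >> h.py <<'E'
def ladle():
    s,p,R=state();A=np.load('Lg.npy');Rg,pg=A[:,:3],A[:,3]
    Rl=R@Rg.T@Rz(.174);o=p+R@Rg.T@(np.array([440.5,-346.7,169])-pg);B=Rz(.12)
    print('ladle in loop bar',np.round(B.T@(o-[688.5,14.3,200.2]),1),'z axis',np.round(B.T@Rl[:,2],3),'yaw',round(np.arctan2(Rl[1,0],Rl[0,0]),3),'F',np.round(s['ft_force'],1))
    print('fwd,left,up tool',np.round(R.T@B,2).T.tolist(),'turn',np.round(Ro.from_matrix(R.T@B@Rz(-.174)@Rg).as_rotvec(),3));return p,R,o,Rl
E
python3 - <<'E'
from h import *
p,R,o,Rl=ladle()
h=np.array([678.8,10.8,335])+Rz(.11)@[0,2.4,0]
overlay(wires_ladle(),o,Rl,np.array([650,8,190]),'pics/ov8.png',(48,36),[(wires_hanger(),h,Rz(.12)@e('y',-.046))])
E
```

```text
t 24.02 tcp [554.9   1.6 215.1] q [-0.127 -0.154  2.339  0.533  0.341  0.866] F [ 0.7  0.5 -1.8] w 25.9
ladle in loop bar [-92.1   3.9  12.9] z axis [ 0.025 -0.019  1.   ] yaw 0.133 F [ 0.7  0.5 -1.8]
fwd,left,up tool [[0.01, -0.78, 0.63], [-1.0, -0.0, 0.02], [-0.01, -0.63, -0.78]] turn [ 0.024  0.023 -0.003]
(600, 800, 3)
```

View pics/ov8.png

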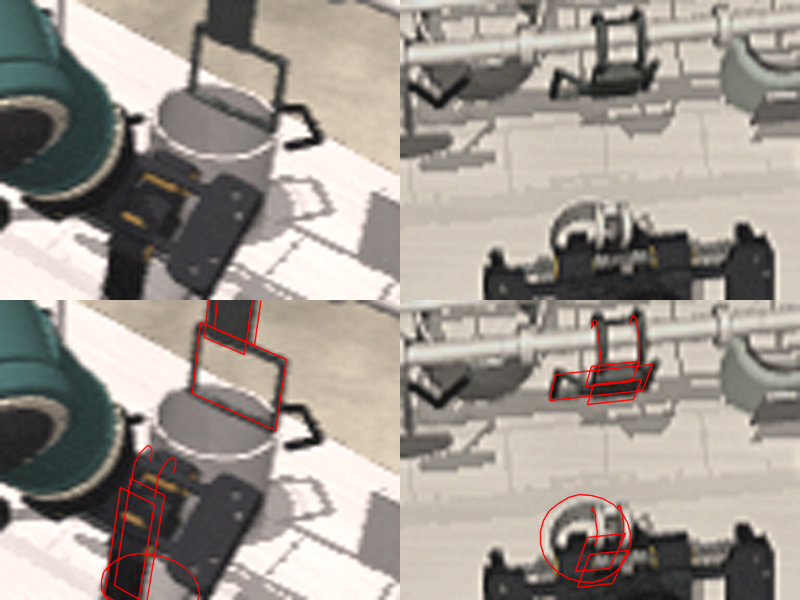

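Hanger overlay matches to 1 px. The ladle is upright in the grip, about 3–4 mm toward −y of the prediction. Raise, then advance in checked steps.

{"api": "step_arm", "payload": {
  "increments": [
    [[0, -7, -9], [0.012, 0.012, 0]],
    [[0, -14, 6], [0.012, 0.012, 0]],
    [[0, -16, 9], [0, 0, 0]],
    [[0, -10, 6], [0, 0, 0]],
    [[0, 0, 0], [0, 0, 0]],
    [[0, 0, 0], [0, 0, 0]]
  ]
}}

```text
t: 24.62
position: [595.5, 0.5, 231.2]
eef_rot: [-0.252, 0.7, -0.628, 0.229]
ft_force: [-1.0, 0.3, -2.1]
width: 25.9
```

Run:
```python
from h import *
ladle()
```

```text
t 24.62 tcp [5.955e+02 5.000e-01 2.312e+02] q [-0.101 -0.096  2.261  0.422  0.319  1.004] F [-1.   0.3 -2.1] w 25.9
ladle in loop bar [-51.9  -3.2  29.6] z axis [ 0.009 -0.003  1.   ] yaw 0.107 F [-1.   0.3 -2.1]
fwd,left,up tool [[-0.01, -0.77, 0.64], [-1.0, 0.01, -0.01], [0.0, -0.64, -0.77]] turn [ 0.009 -0.006 -0.012]
```

{"api": "step_arm", "payload": {
  "increments": [
    [[-2, -6, 9], [0, 0, 0]],
    [[-2, -6, 8], [0, 0, 0]],
    [[0, 0, 0], [0, 0, 0]],
    [[0, 0, 0], [0, 0, 0]]
  ]
}}

```text
t: 24.95
position: [613.1, 5.3, 223.0]
eef_rot: [-0.25, 0.7, -0.629, 0.227]
ft_force: [-1.0, 0.3, -1.4]
width: 25.6
```

Run:
```python
from h import *
ladle()
```

```text
t 24.95 tcp [613.1   5.3 223. ] q [-0.085 -0.048  2.232  0.41   0.3    1.028] F [-1.   0.3 -1.4] w 25.6
ladle in loop bar [-33.8  -0.6  21.2] z axis [ 0.013 -0.004  1.   ] yaw 0.105 F [-1.   0.3 -1.4]
fwd,left,up tool [[-0.01, -0.77, 0.64], [-1.0, 0.01, -0.01], [0.0, -0.64, -0.77]] turn [ 0.014 -0.006 -0.014]
```

{"api": "step_arm", "payload": {
  "increments": [
    [[-1, -6, -2], [0, 0, 0]],
    [[-1, -7, 4], [0, 0, 0]],
    [[0, 0, 0], [0, 0, 0]],
    [[0, 0, 0], [0, 0, 0]]
  ]
}}

```text
t: 25.28
position: [623.7, 8.7, 229.7]
eef_rot: [-0.25, 0.7, -0.629, 0.227]
ft_force: [0.3, 0.7, -1.6]
width: 26.0
```

Run:
```python
from h import *
ladle()
```

```text
t 25.28 tcp [623.7   8.7 229.7] q [-0.076 -0.036  2.205  0.373  0.312  1.072] F [ 0.3  0.7 -1.6] w 26.0
ladle in loop bar [-22.9   1.5  27.8] z axis [ 0.015 -0.005  1.   ] yaw 0.105 F [ 0.3  0.7 -1.6]
fwd,left,up tool [[-0.01, -0.77, 0.63], [-1.0, 0.01, -0.01], [0.0, -0.63, -0.77]] turn [ 0.015 -0.006 -0.014]
```

{"api": "step_arm", "payload": {
  "increments": [
    [[0, -6, 6], [0, 0, 0]],
    [[0, -6, 6], [0, 0, 0]],
    [[0, -4, 4], [0, 0, 0]],
    [[0, 0, 0], [0, 0, 0]],
    [[0, 0, 0], [0, 0, 0]]
  ]
}}

```text
t: 25.7
position: [649.1, 11.5, 228.0]
eef_rot: [-0.25, 0.7, -0.629, 0.227]
ft_force: [0.2, 0.1, -0.7]
width: 25.5
```

```bash
cat >> h.py <<'E'
def loopscan():
    I=cv2.GaussianBlur(cv2.morphologyEx(eyes.get_image('side').min(2),cv2.MORPH_BLACKHAT,np.ones((7,7))),(0,0),.7).astype(np.float32)
    lo=[(4,y,-135) for y in np.linspace(-32,32,30)]+[(4,k*32,z) for k in(-1,1) for z in np.linspace(-133,-80,20)]
    r=[]
    for ph in np.arange(-.3,.3,.01):
        uv=proj('side',np.array([678.8,10.8,335])+Rz(.11)@np.array([0,2.4,0])+np.array(lo)@(Rz(.12)@e('y',ph)).T).astype(np.float32);r.append((-cv2.remap(I,uv[:,0].copy(),uv[:,1].copy(),1).mean(),round(ph,2)))
    r.sort();print('hanger pitch',[(float(round(a,1)),float(b)) for a,b in r[:3]],'bar x shift vs nominal',round(135*(np.sin(-r[0][1])-np.sin(.046)),1))
E
python3 - <<'E'
from h import *
ladle();loopscan()
E
```

```text
t 25.70 tcp [649.1  11.5 228. ] q [-0.066  0.016  2.158  0.362  0.304  1.089] F [ 0.2  0.1 -0.7] w 25.5
ladle in loop bar [ 2.6  1.3 26.2] z axis [ 0.014 -0.004  1.   ] yaw 0.106 F [ 0.2  0.1 -0.7]
fwd,left,up tool [[-0.01, -0.77, 0.64], [-1.0, 0.01, -0.01], [0.0, -0.64, -0.77]] turn [ 0.014 -0.006 -0.014]
hanger pitch [(-12.899999618530273, -0.25), (-12.899999618530273, -0.24), (-12.899999618530273, -0.26)] bar x shift vs nominal 27.2
```

Run:
```python
from h import *
for n,P in(('top',[(4,y,-135) for y in np.linspace(18,32,10)]+[(4,32,z) for z in np.linspace(-133,-80,20)]),('side',[(4,-32,z) for z in np.linspace(-133,-80,20)]),('side',[(4,32,z) for z in np.linspace(-133,-80,20)]),('side',[(4,y,-75) for y in np.linspace(-30,30,20)])):
    im=eyes.get_image(n);I=cv2.GaussianBlur(cv2.morphologyEx(im.min(2),cv2.MORPH_BLACKHAT,np.ones((7,7))),(0,0),.7).astype(np.float32)
    r=[]
    for ph in np.arange(-.3,.16,.02):
        uv=proj(n,np.array([678.8,10.8,335])+Rz(.11)@np.array([0,2.4,0])+np.array(P)@(Rz(.12)@e('y',ph)).T).astype(np.float32);r.append(int(cv2.remap(I,uv[:,0].copy(),uv[:,1].copy(),1).mean()))
    print(n,len(P),r)
    eyes.get_image(n)
    for l in('hanger','ladle'):
        for d in finder.cut_out(n,l)[:2]:
            v,u=np.nonzero(d['mask']);print('  ',l,round(d['score'],2),len(u),u.min(),u.max(),v.min(),v.max())
print('nominal bar px',[proj(n,np.array([688.5,14.3,200.2])+Rz(.12)@np.array([0,y,0]))[0].round(1).tolist() for n in('side','top') for y in(-32,32)])
```

```text
top 30 [25, 35, 30, 17, 10, 8, 9, 9, 10, 12, 15, 17, 19, 21, 21, 18, 15, 12, 10, 8, 7, 6, 6]
   hanger 0.79 219 284 308 113 131
   hanger 0.59 128 117 136 180 197
   ladle 0.52 16 291 297 132 134
side 20 [5, 4, 2, 2, 2, 2, 3, 5, 6, 8, 9, 10, 11, 11, 11, 10, 9, 7, 7, 6, 7, 8, 9]
   ladle 0.94 420 326 346 196 221
side 20 [23, 26, 29, 27, 25, 21, 17, 13, 11, 8, 7, 5, 4, 3, 3, 3, 3, 2, 2, 3, 3, 3, 4]
   hanger 0.85 277 332 349 138 187
   hanger 0.5 91 183 209 172 185
   ladle 0.62 376 327 346 197 220
   ladle 0.34 167 333 344 146 168
side 20 [1, 1, 1, 1, 1, 1, 1, 1, 2, 3, 5, 9, 13, 18, 22, 25, 27, 26, 24, 21, 18, 15, 13]
   hanger 0.63 210 333 350 138 173
   hanger 0.59 130 182 209 171 185
   ladle 0.82 441 326 347 196 221
nominal bar px [[347.4, 187.8], [327.7, 178.9], [304.5, 130.2], [282.4, 132.5]]
```

{"api": "step_arm", "payload": {
  "increments": [
    [[0, 3, 4], [0, 0, 0]],
    [[0, 3, 4], [0, 0, 0]],
    [[0, 0, 0], [0, 0, 0]],
    [[0, 0, 0], [0, 0, 0]]
  ]
}}

```text
t: 26.88
position: [649.1, 11.4, 217.2]
eef_rot: [-0.25, 0.7, -0.629, 0.227]
ft_force: [0.3, -1.1, -1.4]
width: 25.8
```

```bash
cat >> h.py <<'E'
def hp():
    for P in([(4,-32,z) for z in np.linspace(-133,-80,20)],[(4,y,-75) for y in np.linspace(-30,30,20)]):
        I=cv2.GaussianBlur(cv2.morphologyEx(eyes.get_image('side').min(2),cv2.MORPH_BLACKHAT,np.ones((7,7))),(0,0),.7).astype(np.float32)
        r=[]
        for ph in np.arange(-.3,.2,.02):
            uv=proj('side',np.array([678.8,10.8,335])+Rz(.11)@np.array([0,2.4,0])+np.array(P)@(Rz(.12)@e('y',ph)).T).astype(np.float32);r.append((float(cv2.remap(I,uv[:,0].copy(),uv[:,1].copy(),1).mean().round(1)),float(round(ph,2))))
        r.sort(reverse=True);print('pitch',r[:3])
E
python3 - <<'E'
from h import *
ladle();hp()
E
```

```text
t 26.88 tcp [649.1  11.4 217.2] q [-0.066  0.031  2.166  0.391  0.282  1.059] F [ 0.3 -1.1 -1.4] w 25.8
ladle in loop bar [ 2.7  1.2 15.5] z axis [ 0.013 -0.004  1.   ] yaw 0.105 F [ 0.3 -1.1 -1.4]
fwd,left,up tool [[-0.01, -0.77, 0.64], [-1.0, 0.01, -0.01], [0.0, -0.64, -0.77]] turn [ 0.013 -0.006 -0.014]
pitch [(22.0, -0.02), (21.899999618530273, -0.04), (20.899999618530273, 0.0)]
pitch [(27.299999237060547, 0.02), (26.600000381469727, 0.04), (26.200000762939453, 0.0)]
```

{"api": "step_arm", "payload": {
  "increments": [
    [[0, 3, 4], [0, 0, 0]],
    [[0, 3, 4], [0, 0, 0]],
    [[0, 0, 0], [0, 0, 0]],
    [[0, 0, 0], [0, 0, 0]]
  ]
}}

```text
t: 27.32
position: [649.8, 11.4, 206.6]
eef_rot: [-0.25, 0.7, -0.629, 0.227]
ft_force: [-1.2, 0.5, -2.2]
width: 25.6
```

Run:
```python
from h import *
ladle();hp()
```

```text
t 27.32 tcp [649.8  11.4 206.6] q [-0.066  0.047  2.173  0.424  0.26   1.025] F [-1.2  0.5 -2.2] w 25.6
ladle in loop bar [3.3 1.1 4.8] z axis [ 0.013 -0.004  1.   ] yaw 0.105 F [-1.2  0.5 -2.2]
fwd,left,up tool [[-0.01, -0.77, 0.64], [-1.0, 0.01, -0.01], [0.0, -0.64, -0.77]] turn [ 0.013 -0.006 -0.014]
pitch [(35.79999923706055, -0.06), (35.5, -0.04), (34.5, -0.02)]
pitch [(30.899999618530273, 0.02), (30.799999237060547, 0.04), (28.899999618530273, 0.0)]
```

{"api": "step_arm", "payload": {
  "increments": [
    [[0, 2, 2], [0, 0, 0]],
    [[0, 2, 2], [0, 0, 0]],
    [[0, 0, 0], [0, 0, 0]]
  ]
}}

```text
t: 27.67
position: [650.1, 11.2, 202.0]
eef_rot: [-0.251, 0.7, -0.629, 0.229]
ft_force: [0.3, 0.0, -0.7]
width: 25.5
```

Run:
```python
from h import *
ladle()
# wire ridge check: bright ladle hook vs dark loop bar in side view along bar
im=eyes.get_image('side').max(2).astype(np.float32);B=Rz(.12);ys=np.arange(-32,33,2.)
for dz in(-6,-3,0,3,6,9):
    uv=proj('side',np.array([688.5,14.3,200.2])+np.array([(0,y,dz) for y in ys])@B.T).astype(np.float32)
    print('%3d'%dz,*['%4d'%v for v in cv2.remap(im,uv[:,0].copy(),uv[:,1].copy(),1).ravel()])
```

```text
t 27.67 tcp [650.1  11.2 202. ] q [-0.066  0.054  2.177  0.445  0.248  1.002] F [ 0.3  0.  -0.7] w 25.5
ladle in loop bar [3.6 0.8 0.3] z axis [ 0.01  -0.003  1.   ] yaw 0.105 F [ 0.3  0.  -0.7]
fwd,left,up tool [[-0.01, -0.77, 0.64], [-1.0, 0.01, -0.01], [0.0, -0.64, -0.77]] turn [ 0.01  -0.007 -0.013]
 -6   48   40   43   48   39   34   46   54   72   79   66   59   67   70   63   66   76   50   25   13   16   17   14   10    6    5    4    5   21   55   79   84   57
 -3   23   24   17   25   26   19   27   36   36   23   23   32   28   20   32   32   18   12   15   21   24   20   14    7    6    5    4   15   39   73   89   71   48
  0   26   25   25   26   25   25   28   26   23   25   25   23   23   25   23   21   24   27   25   27   28   22   14    5    4    6    5   22   60   83   88   61   43
  3   29   28   28   28   29   29   27   26   27   28   27   27   28   28   28   28   28   28   29   29   28   21   15    7    5    7    8   24   62   82   80   55   39
  6   43   38   46   44   32   26   25   26   28   27   27   29   29   29   30   31   34   36   34   40   44   37   24   15    7    6   13   34   76   91   69   52   45
  9   42   63   49   32   23   24   25   26   25   24   26   28   28   28   28   35   48   56   63   75   83   79   54   27    7    5   19   49   76   81   60   50   40
```

{"api": "step_arm", "payload": {
  "increments": [
    [[0, 2, 2], [0, 0, 0]],
    [[0, 2, 2], [0, 0, 0]]
  ]
}}

```text
t: 27.88
position: [652.9, 10.5, 201.2]
eef_rot: [-0.254, 0.698, -0.628, 0.233]
ft_force: [-0.7, -0.1, 6.4]
width: 25.6
```

Run:
```python
from h import *
ladle();hp()
```

```text
t 27.88 tcp [652.9  10.5 201.2] q [-0.066  0.059  2.178  0.469  0.233  0.978] F [-0.7 -0.1  6.4] w 25.6
ladle in loop bar [ 6.4 -0.2 -0. ] z axis [ 0.    -0.001  1.   ] yaw 0.104 F [-0.7 -0.1  6.4]
fwd,left,up tool [[-0.02, -0.76, 0.65], [-1.0, 0.01, -0.02], [0.01, -0.65, -0.76]] turn [ 0.    -0.01  -0.013]
pitch [(42.599998474121094, -0.08), (41.70000076293945, -0.06), (41.70000076293945, -0.1)]
pitch [(32.29999923706055, 0.02), (32.0, 0.0), (30.5, 0.04)]
```

{"api": "step_arm", "payload": {
  "increments": [
    [[0, 0, 0], [0, 0, 0]],
    [[0, 0, 0], [0, 0, 0]],
    [[0, 0, 0], [0, 0, 0]],
    [[0, 0, 0], [0, 0, 0]],
    [[0, 0, 0], [0, 0, 0]],
    [[0, 0, 0], [0, 0, 0]],
    [[0, 0, 0], [0, 0, 0]],
    [[0, 0, 0], [0, 0, 0]],
    [[0, 0, 0], [0, 0, 0]],
    [[0, 0, 0], [0, 0, 0]]
  ],
  "fingers": 1
}}

```text
t: 28.82
position: [653.4, 10.4, 201.6]
eef_rot: [-0.254, 0.698, -0.627, 0.233]
ft_force: [0.0, -0.4, -1.1]
width: 88.3
```

Run:
```python
from h import *
ladle()
for n in('side','top'):
    eyes.get_image(n)
    for l in('hanger','ladle'):
        for d in finder.cut_out(n,l)[:2]:
            v,u=np.nonzero(d['mask']);print(n,l,round(d['score'],2),len(u),u.min(),u.max(),v.min(),v.max())
```

```text
t 28.82 tcp [653.4  10.4 201.6] q [-0.066  0.059  2.177  0.47   0.232  0.977] F [ 0.  -0.4 -1.1] w 88.3
ladle in loop bar [ 6.8 -0.4  0.5] z axis [-0.001 -0.001  1.   ] yaw 0.104 F [ 0.  -0.4 -1.1]
fwd,left,up tool [[-0.02, -0.76, 0.65], [-1.0, 0.01, -0.02], [0.01, -0.65, -0.76]] turn [-0.001 -0.01  -0.013]
side hanger 0.74 276 329 350 138 184
side hanger 0.65 82 184 196 172 184
side ladle 0.7 505 323 344 188 230
top hanger 0.79 181 284 308 113 131
top hanger 0.71 91 116 147 187 197
top ladle 0.32 4178 214 395 67 164
top ladle 0.28 222 283 308 112 131
```

{"api": "step_arm", "payload": {
  "increments": [
    [[0, 4, -4], [0, 0, 0]],
    [[0, 9, -8], [0, 0, 0]],
    [[0, 14, -13], [0, 0, 0]],
    [[0, 18, -16], [0, 0, 0]],
    [[0, 22, -20], [0, 0, 0]],
    [[0, 15, -25], [0, 0, 0]],
    [[0, 5, -30], [0, 0, 0]],
    [[0, 0, -30], [0, 0, 0]],
    [[0, 0, 0], [0, 0, 0]],
    [[0, 0, 0], [0, 0, 0]]
  ]
}}

```text
t: 29.95
position: [479.0, -5.7, 253.7]
eef_rot: [-0.253, 0.699, -0.627, 0.232]
ft_force: [-0.1, 0.1, -0.0]
width: 88.2
```

```bash
cat > chk.py <<'E'
from h import *
state()
for n in('side','top'):
    eyes.get_image(n)
    for l in('hanger','ladle','bowl','jar','pot'):
        print(n,l,[(np.round(d['xyz']).tolist(),round(d['score'],2)) for d in finder.spot_in(n,l)][:2],end=' ')
        for d in finder.cut_out(n,l)[:1]:
            v,u=np.nonzero(d['mask']);print('mask',len(u),u.min(),u.max(),v.min(),v.max(),end='')
        print()
hp()
# handle silhouette fit for ladle in side view
from scipy.optimize import differential_evolution as de
im=cv2.resize(eyes.get_image('side'),None,fx=4,fy=4).max(2);b=np.array([688.5,14.3,200.2]);u,v=(proj('side',b-[0,0,66])[0]*4).astype(int)
m=np.zeros(im.shape,np.uint8);m[v-75:v+110,u-70:u+70]=1;M=((im<40)&(m>0)).astype(np.uint8);print('dark',M.sum()/16)
box=np.array([(x,y,z) for x in(-17,-5) for y in(-13,13) for z in(-114,-18)],float)
def f(a):
    T=Rz(.12+a[3])@e('y',a[4]);k=np.zeros_like(M);cv2.fillConvexPoly(k,cv2.convexHull(((proj('side',b+Rz(.12)@a[:3]+box@T.T)+.5)*4-.5).astype(np.float32)).round().astype(np.int32),1)
    return 1-(k&M).sum()/max(1,(k|M).sum())+.002*abs(a[0])
r=de(f,[(-15,15),(-20,20),(-20,20),(-.4,.4),(-.4,.4)],seed=1,maxiter=60);print('ladle rel loop bar x,y,z,yaw,lean',np.round(r.x,2),'1-IoU',round(r.fun,2))
E
python3 chk.py
```

```text
t 29.95 tcp [479.   -5.7 253.7] q [-0.158 -0.408  2.447  0.386  0.447  1.012] F [-0.1  0.1 -0. ] w 88.2
side hanger [([672.0, 1.0, 286.0], 0.9), ([681.0, 7.0, 89.0], 0.43)] mask 387 328 351 138 187
side ladle [([681.0, 11.0, 91.0], 0.75), ([798.0, 97.0, 71.0], 0.7)] mask 595 325 346 180 228
side bowl [([446.0, 59.0, 33.0], 0.9), ([678.0, 9.0, 84.0], 0.57)] mask 1392 242 286 243 282
side jar [([750.0, -136.0, 74.0], 0.87)] mask 640 375 400 213 253
side pot [([800.0, 96.0, 73.0], 0.61)] mask 683 308 359 177 209
top hanger [([538.0, 542.0, 21.0], 0.67), ([656.0, 18.0, 80.0], 0.61)] mask 338 283 309 111 137
top ladle [([658.0, 17.0, 81.0], 0.9)] mask 388 281 301 136 161
top bowl [] mask 779 262 297 212 246
top jar [([757.0, -125.0, 98.0], 0.66)] mask 417 323 349 106 136
top pot [([820.0, 98.0, 52.0], 0.85)] mask 794 250 286 88 133
pitch [(56.900001525878906, -0.04), (56.400001525878906, -0.02), (54.400001525878906, -0.06)]
pitch [(31.700000762939453, 0.04), (30.899999618530273, 0.02), (30.200000762939453, 0.06)]
dark 453.6875
ladle rel loop bar x,y,z,yaw,lean [ 0.85 -8.23 -9.71 -0.34  0.39] 1-IoU 0.43
```

{"api": "step_arm", "payload": {
  "increments": [
    [[0, 0, -20], [0, 0, 0]],
    [[0, 0, -20], [0, 0, 0]],
    [[0, 0, 0], [0, 0, 0]],
    [[0, 0, 0], [0, 0, 0]],
    [[0, 0, 0], [0, 0, 0]],
    [[0, 0, 0], [0, 0, 0]],
    [[0, 0, 0], [0, 0, 0]],
    [[0, 0, 0], [0, 0, 0]],
    [[0, 0, 0], [0, 0, 0]],
    [[0, 0, 0], [0, 0, 0]]
  ]
}}

```text
t: 32.03
position: [454.1, -7.9, 280.2]
eef_rot: [-0.251, 0.7, -0.629, 0.228]
ft_force: [0.8, 0.6, -0.0]
width: 88.1
```

```bash
cat > chk2.py <<'E'
from h import *
from scipy.optimize import differential_evolution as de
state();M={}
for rep in range(2):
    for n in('side','top'):
        im=eyes.get_image(n);d=finder.cut_out(n,'ladle')[0];M[n]=cv2.resize(d['mask'].astype(np.uint8),None,fx=4,fy=4,interpolation=0);v,u=np.nonzero(d['mask']);print(n,round(d['score'],2),len(u),u.min(),u.max(),v.min(),v.max())
t=np.linspace(0,2*np.pi,24);c,s_=np.cos(t),np.sin(t)
parts=[np.array([(x,y,z) for x in(-17,-5) for y in(-13,13) for z in(-114,-18)],float),np.r_[np.c_[23+34*c,34*s_,-127+0*t],np.c_[23+24*c,24*s_,-165+0*t]],
 np.array([(x,y,z) for x in(-14,-8) for y in(-12,12) for z in(-18,-5)]+[(14*np.cos(a),y,-5+14*np.sin(a)) for a in np.linspace(0,np.pi,8) for y in(-12,12)],float)]
b=np.array([688.5,14.3,200.2])
def f(a):
    T=Rz(.12+a[3])@e('y',a[4]);r=0
    for n in M:
        k=np.zeros_like(M[n])
        for P in parts:cv2.fillConvexPoly(k,cv2.convexHull(((proj(n,b+Rz(.12)@a[:3]+P@T.T)+.5)*4-.5).astype(np.float32)).round().astype(np.int32),1)
        r+=1-(k&M[n]).sum()/(k|M[n]).sum()
    return r
r=de(f,[(-20,20),(-20,20),(-20,20),(-.3,.3),(-.4,.5)],seed=1,maxiter=60);print('ladle rel bar x,y,z,yaw,lean',np.round(r.x,2),round(r.fun,2))
E
python3 chk2.py; python3 chk.py | head -3
```

```text
t 32.03 tcp [454.1  -7.9 280.2] q [-0.18  -0.507  2.448  0.343  0.554  1.051] F [ 0.8  0.6 -0. ] w 88.1
side 0.6 600 324 345 180 228
top 0.63 362 280 301 132 152
side 0.96 628 322 343 181 231
top 0.87 324 281 300 136 157
ladle rel bar x,y,z,yaw,lean [-19.7   -2.84  -1.1    0.04   0.04] 0.33
t 32.43 tcp [454.1  -8.  280.9] q [-0.181 -0.508  2.448  0.343  0.554  1.051] F [-0.8  0.6  0.9] w 88.1
side hanger [([668.0, 2.0, 290.0], 0.84)] mask 215 328 346 143 168
side ladle [([655.0, 10.0, 97.0], 0.85), ([790.0, 88.0, 68.0], 0.54)] mask 687 319 341 181 234
```

The ladle is still swinging, so I'll wait and track it.

{"api": "step_arm", "payload": {
  "increments": [
    [[0, 0, 0], [0, 0, 0]],
    [[0, 0, 0], [0, 0, 0]],
    [[0, 0, 0], [0, 0, 0]],
    [[0, 0, 0], [0, 0, 0]],
    [[0, 0, 0], [0, 0, 0]],
    [[0, 0, 0], [0, 0, 0]],
    [[0, 0, 0], [0, 0, 0]],
    [[0, 0, 0], [0, 0, 0]],
    [[0, 0, 0], [0, 0, 0]],
    [[0, 0, 0], [0, 0, 0]]
  ]
}}

```text
t: 34.52
position: [454.1, -8.0, 280.8]
eef_rot: [-0.251, 0.7, -0.629, 0.229]
ft_force: [-0.9, 0.3, -0.1]
width: 88.4
```

{"api": "step_arm", "payload": {
  "increments": [
    [[0, 0, 0], [0, 0, 0]],
    [[0, 0, 0], [0, 0, 0]],
    [[0, 0, 0], [0, 0, 0]],
    [[0, 0, 0], [0, 0, 0]],
    [[0, 0, 0], [0, 0, 0]],
    [[0, 0, 0], [0, 0, 0]],
    [[0, 0, 0], [0, 0, 0]],
    [[0, 0, 0], [0, 0, 0]],
    [[0, 0, 0], [0, 0, 0]],
    [[0, 0, 0], [0, 0, 0]]
  ]
}}

```text
t: 35.35
position: [454.1, -7.9, 280.8]
eef_rot: [-0.251, 0.7, -0.629, 0.229]
ft_force: [-0.6, 0.1, -0.1]
width: 88.2
```

{"api": "step_arm", "payload": {
  "increments": [
    [[0, 0, 0], [0, 0, 0]],
    [[0, 0, 0], [0, 0, 0]],
    [[0, 0, 0], [0, 0, 0]],
    [[0, 0, 0], [0, 0, 0]],
    [[0, 0, 0], [0, 0, 0]],
    [[0, 0, 0], [0, 0, 0]],
    [[0, 0, 0], [0, 0, 0]],
    [[0, 0, 0], [0, 0, 0]],
    [[0, 0, 0], [0, 0, 0]],
    [[0, 0, 0], [0, 0, 0]]
  ]
}}

```text
t: 36.18
position: [454.1, -7.9, 280.8]
eef_rot: [-0.251, 0.7, -0.629, 0.229]
ft_force: [0.3, -0.4, 1.2]
width: 88.4
```

```bash
cat > track.py <<'E'
from h import *
b=np.array([688.5,14.3,200.2]);u,v=np.round(proj('side',b-[0,0,70])[0]).astype(int);uh,vh=np.round(proj('side',b+[0,0,40])[0]).astype(int)
P=None;t0=sensors.read_state()['t']
w=np.outer(np.hanning(76),np.hanning(60)).astype(np.float32)
for i in range(12):
    im=cv2.cvtColor(eyes.get_image('side'),6).astype(np.float32);c=im[v-38:v+38,u-30:u+30];h=im[vh-20:vh+20,uh-20:uh+20]
    if P is None:P,H=c,h
    print('%.2f'%(sensors.read_state()['t']-t0),'ladle diff %.1f'%np.abs(c-P).mean(),'hanger diff %.1f'%np.abs(h-H).mean())
E
python3 track.py; python3 chk2.py
```

```text
0.05 ladle diff 0.0 hanger diff 0.0
0.10 ladle diff 1.8 hanger diff 1.7
0.15 ladle diff 2.4 hanger diff 2.3
0.20 ladle diff 3.0 hanger diff 2.7
0.25 ladle diff 3.3 hanger diff 2.9
0.30 ladle diff 3.7 hanger diff 3.2
0.35 ladle diff 3.9 hanger diff 3.4
0.40 ladle diff 3.9 hanger diff 3.3
0.45 ladle diff 3.7 hanger diff 3.2
0.50 ladle diff 3.4 hanger diff 3.0
0.55 ladle diff 3.1 hanger diff 2.7
0.60 ladle diff 2.8 hanger diff 2.5
t 36.78 tcp [454.1  -8.  280.8] q [-0.181 -0.508  2.448  0.343  0.554  1.051] F [-0.3 -0.3  1. ] w 88.1
side 0.91 635 322 343 181 231
top 0.81 374 281 301 132 155
side 0.71 599 322 343 186 231
top 0.56 358 281 301 133 154
ladle rel bar x,y,z,yaw,lean [-1.919e+01 -2.450e+00 -5.790e+00  1.000e-02 -0.000e+00] 0.23
```

{"api": "step_arm", "payload": {
  "increments": [
    [[0, 0, 0], [0, 0, 0]],
    [[0, 0, 0], [0, 0, 0]],
    [[0, 0, 0], [0, 0, 0]],
    [[0, 0, 0], [0, 0, 0]],
    [[0, 0, 0], [0, 0, 0]],
    [[0, 0, 0], [0, 0, 0]],
    [[0, 0, 0], [0, 0, 0]],
    [[0, 0, 0], [0, 0, 0]],
    [[0, 0, 0], [0, 0, 0]],
    [[0, 0, 0], [0, 0, 0]]
  ]
}}

```text
t: 38.02
position: [454.1, -8.0, 280.8]
eef_rot: [-0.251, 0.7, -0.629, 0.229]
ft_force: [0.2, 0.3, 0.3]
width: 87.7
```

{"api": "step_arm", "payload": {
  "increments": [
    [[0, 0, 0], [0, 0, 0]],
    [[0, 0, 0], [0, 0, 0]],
    [[0, 0, 0], [0, 0, 0]],
    [[0, 0, 0], [0, 0, 0]],
    [[0, 0, 0], [0, 0, 0]],
    [[0, 0, 0], [0, 0, 0]],
    [[0, 0, 0], [0, 0, 0]],
    [[0, 0, 0], [0, 0, 0]],
    [[0, 0, 0], [0, 0, 0]],
    [[0, 0, 0], [0, 0, 0]]
  ]
}}

```text
t: 38.85
position: [454.1, -8.0, 280.8]
eef_rot: [-0.251, 0.7, -0.629, 0.229]
ft_force: [0.2, -0.2, -0.3]
width: 88.3
```

{"api": "step_arm", "payload": {
  "increments": [
    [[0, 0, 0], [0, 0, 0]],
    [[0, 0, 0], [0, 0, 0]],
    [[0, 0, 0], [0, 0, 0]],
    [[0, 0, 0], [0, 0, 0]],
    [[0, 0, 0], [0, 0, 0]],
    [[0, 0, 0], [0, 0, 0]],
    [[0, 0, 0], [0, 0, 0]],
    [[0, 0, 0], [0, 0, 0]],
    [[0, 0, 0], [0, 0, 0]],
    [[0, 0, 0], [0, 0, 0]]
  ]
}}

```text
t: 39.68
position: [454.1, -7.9, 280.8]
eef_rot: [-0.251, 0.7, -0.629, 0.229]
ft_force: [-0.4, 0.1, 0.2]
width: 88.3
```

{"api": "step_arm", "payload": {
  "increments": [
    [[0, 0, 0], [0, 0, 0]],
    [[0, 0, 0], [0, 0, 0]],
    [[0, 0, 0], [0, 0, 0]],
    [[0, 0, 0], [0, 0, 0]],
    [[0, 0, 0], [0, 0, 0]],
    [[0, 0, 0], [0, 0, 0]],
    [[0, 0, 0], [0, 0, 0]],
    [[0, 0, 0], [0, 0, 0]],
    [[0, 0, 0], [0, 0, 0]],
    [[0, 0, 0], [0, 0, 0]]
  ]
}}

```text
t: 40.52
position: [454.1, -7.9, 280.8]
eef_rot: [-0.251, 0.7, -0.629, 0.229]
ft_force: [0.5, -0.4, 0.6]
width: 88.1
```

{"api": "step_arm", "payload": {
  "increments": [
    [[0, 0, 0], [0, 0, 0]],
    [[0, 0, 0], [0, 0, 0]],
    [[0, 0, 0], [0, 0, 0]],
    [[0, 0, 0], [0, 0, 0]],
    [[0, 0, 0], [0, 0, 0]],
    [[0, 0, 0], [0, 0, 0]],
    [[0, 0, 0], [0, 0, 0]],
    [[0, 0, 0], [0, 0, 0]],
    [[0, 0, 0], [0, 0, 0]],
    [[0, 0, 0], [0, 0, 0]]
  ]
}}

```text
t: 41.35
position: [454.1, -7.9, 280.8]
eef_rot: [-0.251, 0.7, -0.629, 0.229]
ft_force: [0.6, -0.2, -0.0]
width: 88.0
```

{"api": "step_arm", "payload": {
  "increments": [
    [[0, 0, 0], [0, 0, 0]],
    [[0, 0, 0], [0, 0, 0]],
    [[0, 0, 0], [0, 0, 0]],
    [[0, 0, 0], [0, 0, 0]],
    [[0, 0, 0], [0, 0, 0]],
    [[0, 0, 0], [0, 0, 0]],
    [[0, 0, 0], [0, 0, 0]],
    [[0, 0, 0], [0, 0, 0]],
    [[0, 0, 0], [0, 0, 0]],
    [[0, 0, 0], [0, 0, 0]]
  ]
}}

```text
t: 42.18
position: [454.1, -7.9, 280.8]
eef_rot: [-0.251, 0.7, -0.629, 0.229]
ft_force: [-0.3, 0.9, -0.0]
width: 88.4
```

{"api": "step_arm", "payload": {
  "increments": [
    [[0, 0, 0], [0, 0, 0]],
    [[0, 0, 0], [0, 0, 0]],
    [[0, 0, 0], [0, 0, 0]],
    [[0, 0, 0], [0, 0, 0]],
    [[0, 0, 0], [0, 0, 0]],
    [[0, 0, 0], [0, 0, 0]],
    [[0, 0, 0], [0, 0, 0]],
    [[0, 0, 0], [0, 0, 0]],
    [[0, 0, 0], [0, 0, 0]],
    [[0, 0, 0], [0, 0, 0]]
  ]
}}

```text
t: 43.02
position: [454.1, -7.9, 280.8]
eef_rot: [-0.251, 0.7, -0.629, 0.229]
ft_force: [0.5, -0.6, 0.5]
width: 87.9
```

```bash
python3 track.py
python3 - <<'E'
from h import *
# shift of handle between frames by phase correlation
b=np.array([688.5,14.3,200.2]);u,v=np.round(proj('side',b-[0,0,75])[0]).astype(int);fr=[]
for i in range(10):fr.append(cv2.cvtColor(eyes.get_image('side'),6)[v-30:v+34,u-24:u+24].astype(np.float32))
w=cv2.createHanningWindow((48,64),cv2.CV_32F)
print([np.round(cv2.phaseCorrelate(fr[0],f,w)[0],2).tolist() for f in fr]);print('t',sensors.read_state()['t'])
E
```

```text
0.05 ladle diff 0.0 hanger diff 0.0
0.10 ladle diff 0.9 hanger diff 0.9
0.15 ladle diff 0.9 hanger diff 0.9
0.20 ladle diff 0.9 hanger diff 0.9
0.25 ladle diff 0.9 hanger diff 0.9
0.30 ladle diff 1.0 hanger diff 0.9
0.35 ladle diff 0.9 hanger diff 0.9
0.40 ladle diff 0.9 hanger diff 0.9
0.45 ladle diff 0.9 hanger diff 0.9
0.50 ladle diff 0.9 hanger diff 0.9
0.55 ladle diff 0.9 hanger diff 0.9
0.60 ladle diff 0.9 hanger diff 0.9
[[0.0, 0.0], [0.06, 0.02], [0.08, 0.04], [0.05, 0.1], [0.21, 0.19], [-0.0, 0.16], [0.12, 0.31], [0.16, 0.43], [0.3, 0.68], [0.42, 0.8]]
t 44.1167
```

```bash
python3 track.py | tail -4; python3 chk2.py; python3 chk.py | head -13; python3 track.py | tail -2
```

```text
0.45 ladle diff 0.9 hanger diff 0.9
0.50 ladle diff 0.9 hanger diff 0.9
0.55 ladle diff 0.9 hanger diff 0.9
0.60 ladle diff 1.0 hanger diff 0.9
t 44.72 tcp [454.1  -8.  280.8] q [-0.181 -0.508  2.448  0.343  0.554  1.051] F [-0.2 -0.7  0.2] w 88.2
side 0.98 619 322 343 181 231
top 0.76 354 281 301 134 155
side 0.97 648 322 343 181 231
top 0.87 368 281 301 132 155
ladle rel bar x,y,z,yaw,lean [-15.97  -1.05  -3.08   0.     0.05] 0.21
t 45.12 tcp [454.1  -8.  280.8] q [-0.181 -0.508  2.448  0.343  0.554  1.051] F [ 0.6 -1.3  0.5] w 88.2
side hanger [([670.0, 7.0, 288.0], 0.93), ([447.0, 57.0, 32.0], 0.52)] mask 359 329 349 139 189
side ladle [([665.0, 10.0, 97.0], 0.95), ([671.0, 8.0, 287.0], 0.7)] mask 565 322 343 182 230
side bowl [([447.0, 58.0, 32.0], 0.56)] mask 1363 242 286 243 281
side jar [([666.0, 8.0, 97.0], 0.73), ([747.0, -135.0, 75.0], 0.72)] mask 647 374 399 213 254
side pot [([794.0, 89.0, 72.0], 0.76), ([664.0, 8.0, 95.0], 0.49)] mask 657 308 359 177 211
top hanger [([540.0, 542.0, 21.0], 0.72), ([668.0, 12.0, 304.0], 0.54)] mask 287 283 309 112 134
top ladle [([673.0, 18.0, 77.0], 0.84), ([412.0, 50.0, 28.0], 0.46)] mask 391 281 301 132 155
top bowl [([690.0, 12.0, 359.0], 0.72), ([411.0, 52.0, 24.0], 0.6)] mask 219 284 308 113 133
top jar [([758.0, -122.0, 99.0], 0.92)] mask 385 323 349 106 134
top pot [([815.0, 97.0, 54.0], 0.94), ([688.0, 11.0, 347.0], 0.69)] 
pitch [(48.400001525878906, 0.02), (47.5, 0.04), (47.20000076293945, 0.0)]
pitch [(33.79999923706055, 0.08), (32.900001525878906, 0.1), (32.79999923706055, 0.06)]
0.55 ladle diff 0.9 hanger diff 0.9
0.60 ladle diff 0.9 hanger diff 0.9
```

```bash
python3 -c "
from rig import order,sensors
print(order.close_job(),sensors.read_state()['t'])"
```

```text
the job is handed in; nothing more can be done
the job is handed in; nothing more can be done
```

I hung the hanger on the overshelf rail between the collars and let go. I then hung the ladle from its lower loop, let go, backed the arm away and handed the job in at about 46 s. No verdict was reported.

**A slip on the way:** the hanger pitched about 35° in the grip when I lifted it off the stand, probably because the fingertips caught the bar. I straightened it by pressing its hook against the rail before hooking it on. Pixel checks showed both hook wires crossing over the rail.

**Last checks:**
- **At rest:** hanger and ladle only swung at first. By about 44 s, frame differences were at image-noise level. One image-correlation check still showed a drift of under 1 px over 0.5 s.
- **Hanger:** it sits about 2 mm off the rail's middle, nearly upright (0.02–0.08 rad).
- **Ladle:** it leans about 0.05 rad, and lowering it onto the bar gave a clear 6 N upward push.
- **Robot:** about 0.2 m clear of everything, with no significant force on the wrist.
- **Bowl, jar and pot:** the detections that matched their start positions showed no real move. The top view of the green bowl was partly hidden at the end and read about 25 mm off; the side view read the same as at the start.

**One disagreement:** the final outline fit put the ladle 16 mm short in x of where the loop bar had been before it was loaded. The loaded hanger had swung the bar back by an estimated 8–10 mm, which leaves about −7 mm against a limit of 12 mm. I had used up the picture views by then, so I did not confirm that by eye.

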